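# Load and shut the slide-drying cabinet

### The job

First switch the cabinet's drive toggle to off, its upright middle position. Then stand the blue slide case upright and lengthways in the middle of the pulled-out tray, let go of it, slide the tray fully home, and only then push the door fully shut, without slamming it, until it seats on its catch. Leave everything else on the bench where it stands.

Things in the scene. Friction and masses are not known exactly. Their poses are not given: they have to be found in the camera images.
- cabinet: Cream slide-drying cabinet fixed on the bench, 220 mm deep (x) x 230 mm wide (y) x 140 mm high. Origin: centre of its underside. Its x axis points from the open front to the back, away from the robot (the front is at x = -110 mm), y to its left, z up. Its walls are 10 mm thick. On its roof, near the hinge side, stands the toggle; the roof is otherwise bare.
- toggle (a joint): Angle of the red-knobbed three-position drive toggle on the roof, rad. 0 = upright, off; about +0.4 = leaning to the cabinet's left (+y, green dot), forward; about -0.4 = leaning right (orange dot), reverse. It clicks into whichever of the three rest positions is nearest: off takes in about 0.2 rad either side. Stops at +-0.42. About 4 N at the knob moves it.
- toggle_tip (a point): Centre of the toggle's red ball knob, 24 mm diameter, 58 mm along the lever from its pivot. The lever is a 10 mm thick steel rod and swings in the cabinet's y-z plane.
- toggle_pivot (a point): Pivot of the toggle, 160 mm above the bench and 2 mm below the top of its black base (50 mm in x, 100 mm in y, 22 mm high, on the 140 mm high roof). Axes as the cabinet's.
- slide_case_center (a point): Centre of the blue slide case with a paper label on top (96 mm long along its x, 52 mm wide along y, 60 mm high), half-way up. About 0.3 kg, rigid, loose on the bench.
- tray (a joint): How far the steel pull-out tray stands out of the cabinet's front, m: 0 = fully home, at most 0.155. About 2 N pushes it; it stays where it is left.
- tray_spot (a point): Point on the top face of the tray's floor (18 mm above the bench) where the middle of the slide case's underside belongs. x and y axes as the cabinet's; the case's long side goes along x. From here the aluminium front panel's inner face (top 104 mm above the bench) is 58 mm towards -x, the 14 mm high side rims are 92 mm to either side, the rear rim is 98 mm towards +x. With the tray pulled out by d, the cabinet's roof edge is d - 64 mm towards +x. Moves with the tray.
- tray_handle (a point): Middle of the front face of the black push bar on the tray's front panel (bar 80 mm wide, 20 mm high, its top 104 mm above the bench, standing 10 mm proud of the panel). Pushing it towards the cabinet's +x slides the tray. With the tray home this face is 10 mm in front of the cabinet's front edge.
- door (a joint): Opening angle of the front door, rad: 0 = shut and seated, 1.57 = standing straight out towards the robot, at most 2.1. It opens outward about its upright hinge on the cabinet's left; shutting, its free edge swings from the robot's side across the front to the right. It stays where it is left. A sprung roller catch resists from about 0.09 rad, with some 6 N where one pushes, and below 0.03 rad pulls it home against a hard stop.
- door_push (a point): Point on the door's outer face, 165 mm from the hinge line, 122 mm above the bench and 14 mm below the door's top edge. The door is a shallow pan with a window, 226 mm wide, 132 mm high, 19 mm thick, cream with a black inner rim, a steel catch pin on its inner side; the outer face is flat but for a small black grip (12 mm proud, up to 69 mm above the bench) at the free edge. x axis: inward normal of the door (pushing that way shuts it); y: towards the hinge.
- door_hinge (a point): Point on the door's hinge line, 122 mm above the bench; the door's outer face lies 19 mm from this line. Turns with the door.
- stain_jar: Bystander, to be left alone: amber glass jar with a black lid, 72 mm diameter, 95 mm tall. Origin: centre of its underside.
- wash_bottle: Bystander, to be left alone: white plastic bottle with a blue cap, 64 mm diameter, 160 mm tall. Origin: centre of its underside.
- dish_stack: Bystander, to be left alone: stack of clear round dishes, 88 mm diameter, 60 mm tall. Origin: centre of its underside.
- mug: Bystander, to be left alone: white mug, 80 mm diameter, 90 mm tall. Origin: centre of its underside.
- mouse: Bystander, to be left alone: black computer mouse, 105 x 60 x 30 mm. Origin: centre of its underside.
- oil_bottle: Bystander, to be left alone: small amber bottle with a black cap, 44 mm diameter, 85 mm tall. Origin: centre of its underside.
Things that resemble listed ones, but are neither listed nor needed, are in the scene too. Of the things like the part that bears slide_case_center, leave any that is green, red or turquoise; of the rest the larger one is meant.

How it is judged:
By the outcome, as a careful person would: the job done as asked, in the order asked, and still so for the second after the job is handed in, with the robot touching nothing.
It also fails if it takes over 72 s, if anything falls off the work surface, if the arm or the gripper's body presses on something with over 40 N, if the wrist force passes 120 N, or if a joint passes its speed limit or range.

### The arm

A 7-joint arm with a two-finger parallel gripper is mounted at the origin on the work surface. World frame = base frame: x ahead of the robot, y to its left, z up, the work surface at z = 0. Lengths are in mm, angles in rad, forces in N, time in s.
With the tool pointing down it reaches from about 400 to 875 mm from the base axis. Payload 6.5 kg.
Tool frame: the origin (TCP) lies at the very end of the fingers, on their centre line; the grasp point (between the pads) lies 19 mm behind it (manip.grip_depth is the distance from the TCP to the grasp point, in mm); x points along the fingers, y is the direction in which the jaws open and shut, and the axes are right-handed (so a half turn about x gives the same grasp; the last joint's range is limited). The gripper opens to 85 mm and grips with 20 to 120 N. Pads are 22 mm wide; open, the fingers measure 114 mm over their backs; the gripper's body (76 mm by 85 mm) begins 54 mm behind the grasp point. The pads swing forward as they close: fully open they stand 13 mm farther back than shut.
Start: joints at [-1.233, 0.536, -0.004, 1.538, 0.003, 1.067, -0.071], TCP at [255.391, 597.717, 199.69] pointing down, gripper open.
Joint ranges: [-2.7, 2.7], [-0.37, 2.16], [-1.27, 1.26], [0.24, 2.4], [-1.31, 4.45], [0.19, 1.91], [-2.76, 2.76]. Speed limits (rad/s): [2.39, 2.39, 3.14, 3.14, 3.14, 3.14, 3.14].

### API

Orientations are given as [roll, pitch, yaw] about the fixed x, y, z axes, in that order (R = Rz(yaw) Ry(pitch) Rx(roll)).
In Python, from rig import monitor, vision, order, spotter, manip gives the robot as it stands.
- The arm moves only by the tool servo_tool, never from a script. Its argument "moves" is one flat list of numbers, 7 for each row, row after row: the shift along the tool's x, y, z in cm, then the turn, a rotation vector about the tool's x, y, z in rad, then the closure in counts, from 0 (fully open) to 255 (shut). A call has 1 to 12 rows; each row is the pose to reach, as a shift and turn from the pose commanded when the call began, along the tool's axes at that moment; what a row does not reach only later rows make up. A row lasts 1/10 s, in which the tool goes at most 50 mm and 8.59 degrees, less where a joint would pass 70% of its speed; a pose out of reach is approached as far as the arm can. A call with a gripper value outside its range is refused whole. The fingers move at their own pace and stop on an object; "force" is the grip in N (left out, the last holds). Time passes only in rows, so rows that repeat a pose let the fingers close. It gives the time, the measured TCP pose, the force and the opening at its end, in the units of the state.
- monitor.get_state(): the state, without advancing time (a new reading comes with each control period).
- vision.capture(name): name is "scene" or "top" or "wrist"; returns a dict with "color" (400x640x3 uint8, blue, green, red), "depth" (400x640 float32, mm along the optical axis (not along the pixel's ray), 0 where there is no reading), "K" (3x3 intrinsics, pixels), "world_from_camera" (4x4, takes a point from camera to world coordinates). Camera axes: x right, y up, looking along -z (the intrinsics and any distortion apply to the point x, -y, -z); pixel columns grow to the right and rows downward; lengths in mm; the calibration is good to about 2 mm. A picture is of the moment at which its call begins.
- order.hand_in(): hands the job in, once; it reports no verdict.
Trained networks look in a picture, given as the dict that the camera call returned (one of the last four; its "shot" number tells which), for a name from the list of things; names that differ only in an ending like _2 or _b are one class to them, and where a whole thing is asked for, a point or a joint stands for the part that bears it (a point fixed in the world has none). Each returns a list of dicts, best first, with "conf" (0 to 1); they miss things now and then, are a little off and sometimes report something else, mostly with a low value. They report only what shows in the picture. A call takes as long as a camera call. They do not tell look-alikes from the thing itself.
- spotter.look_for(picture, thing): "uv" ([column, row] in pixels, amid what is visible of it).
- spotter.masks_of(picture, thing): "pixels" (400x640 bool, what is visible of it) and "uv" ([column, row] in pixels, amid what is visible of it).
The state is a dict: "time": time; "joint_positions": joint angles; "dq": joint speeds; "tau": joint torques, N m; "ee_pos": TCP position; "orientation": TCP orientation; "ft_force": force on the tool from outside, world axes, zero at the start; "wrist_torque": the same for the moment, N m; "opening": finger opening in mm.
Only numpy, scipy, OpenCV 4.12 (cv2) and the standard library are available. Lean on these libraries where they do the work, as an engineer would, in place of code of your own. Each camera call takes 0.05 s, during which the arm holds its last target.

## Working session

There is one attempt and no reset: what is moved stays moved. The work goes in short steps, Python scripts to look and compute and a tool call to move; the robot and the scene stay as the last step left them, time stands still between calls to the robot, and variables do not carry over. Pictures are saved under pics/ and viewed, and the job is handed in when it is done.

Besides the shell and the picture viewer there is one more tool, called after "Request:" as name(argument=value, ...) on one line, values as JSON. servo_tool: Moves the arm, as the interface text tells. Its arguments: {"type":"object","properties":{"moves":{"type":"array"},"force":{"type":"number"}},"required":["moves"]}

```bash
ls; mkdir -p pics
cat > h.py <<'E'
import numpy as np, cv2
from rig import monitor, vision, order, spotter, manip
def px2w(p,u,v,d=None):
    K=p["K"]; d=p["depth"][int(round(v)),int(round(u))] if d is None else d
    x=(u-K[0,2])/K[0,0]*d; y=(v-K[1,2])/K[1,1]*d
    return (p["world_from_camera"]@np.array([x,-y,-d,1]))[:3]
def cloud(p,m=None):
    D=p["depth"]; K=p["K"]; v,u=np.nonzero((D>0) if m is None else (m&(D>0)))
    d=D[v,u]; P=np.stack([(u-K[0,2])/K[0,0]*d,-(v-K[1,2])/K[1,1]*d,-d,np.ones(len(d))])
    return (p["world_from_camera"]@P)[:3].T,u,v
E
python3 - <<'E'
from h import *
s=monitor.get_state()
print({k:np.round(v,3) for k,v in s.items()}); print(manip.grip_depth)
for n in ["scene","top","wrist"]:
    p=vision.capture(n); cv2.imwrite(f"pics/{n}0.png",p["color"]); print(n,p["K"].tolist(),np.round(p["world_from_camera"],3).tolist(), [k for k in p])
E
```

```text
pics
{'time': np.float64(0.0), 'joint_positions': array([-1.233,  0.537, -0.004,  1.539,  0.003,  1.067, -0.071]), 'dq': array([ 0.001,  0.001, -0.001, -0.   ,  0.001,  0.001,  0.001]), 'tau': array([-0.0000e+00, -5.8340e+01,  1.0490e+00, -2.5909e+01,  1.2000e-02,
        1.0000e-02, -0.0000e+00]), 'ee_pos': array([255.141, 597.075, 198.787]), 'orientation': array([-1.506,  1.569, -1.91 ]), 'ft_force': array([-0.333,  0.229, -0.738]), 'wrist_torque': array([-0.006, -0.007,  0.046]), 'opening': np.float64(85.326)}
18.700000000000003
scene [[437.1606721401888, 0.0, 318.620256954603], [0.0, 437.1606721401888, 200.05170736225], [0.0, 0.0, 1.0]] [[-0.397, -0.643, 0.655, 1421.493], [0.918, -0.274, 0.287, 253.136], [-0.005, 0.715, 0.699, 1103.0], [0.0, 0.0, 0.0, 1.0]] ['color', 'depth', 'K', 'world_from_camera', 'shot']
top [[391.2513642212044, 0.0, 314.2431972164392], [0.0, 391.2513642212044, 197.9397120318192], [0.0, 0.0, 1.0]] [[-0.021, 0.992, -0.125, 344.354], [-1.0, -0.022, -0.006, -142.551], [-0.009, 0.124, 0.992, 1491.214], [0.0, 0.0, 0.0, 1.0]] ['color', 'depth', 'K', 'world_from_camera', 'shot']
wrist [[290.08493321004653, 0.0, 316.99438682930867], [0.0, 290.08493321004653, 198.06579272211886], [0.0, 0.0, 1.0]] [[0.393, -0.886, -0.245, 191.686], [0.919, 0.378, 0.107, 625.139], [-0.002, -0.268, 0.963, 372.666], [0.0, 0.0, 0.0, 1.0]] ['color', 'depth', 'K', 'world_from_camera', 'shot']
```

View pics/scene0.png

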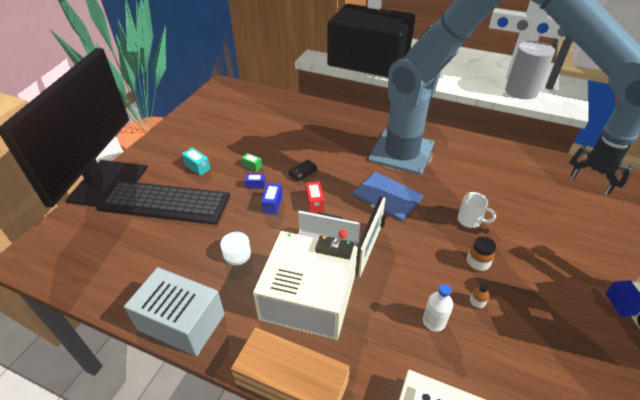

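View pics/top0.png

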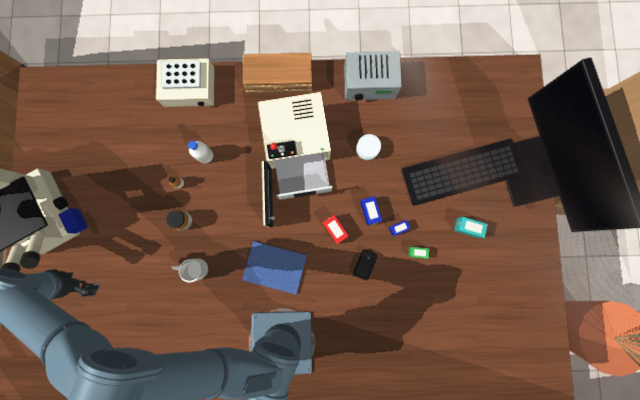

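View pics/wrist0.png

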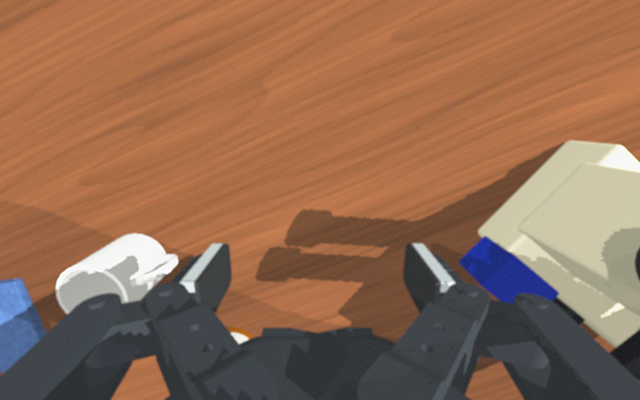

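```bash
cat > m1.py <<'E'
from h import *
T=vision.capture("top"); S=vision.capture("scene")
np.savez("cap.npz",**{f"T{k}":v for k,v in T.items()},**{f"S{k}":v for k,v in S.items()})
for n,p in (("T",T),("S",S)):
    for th in ["cabinet","toggle","toggle_tip","toggle_pivot","slide_case_center","tray","tray_spot","tray_handle","door","door_push","door_hinge"]:
        try:
            r=spotter.masks_of(p,th) 
            print(n,th,[(round(float(q["conf"]),2),np.round(q["uv"]).tolist(),int(q["pixels"].sum()),np.round(px2w(p,*q["uv"])).tolist()) for q in r[:6]])
        except Exception as e: print(n,th,e)
a=cv2.resize(T["color"][70:270,230:480],None,fx=3,fy=3,interpolation=cv2.INTER_CUBIC); cv2.imwrite("pics/topcrop.png",a)
a=cv2.resize(S["color"][140:340,220:400],None,fx=3,fy=3,interpolation=cv2.INTER_CUBIC); cv2.imwrite("pics/scenecrop.png",a)
E
python3 m1.py
```

```text
T cabinet [(0.79, [294.0, 147.0], 6631, [693.0, -66.0, 164.0])]
T toggle [(0.61, [276.0, 146.0], 42, [682.0, -11.0, 222.0])]
T toggle_tip [(0.4, [273.0, 144.0], 49, [686.0, -1.0, 225.0])]
T toggle_pivot [(0.69, [281.0, 150.0], 442, [680.0, -23.0, 167.0]), (0.54, [305.0, 176.0], 1989, [616.0, -99.0, 21.0]), (0.21, [295.0, 149.0], 6616, [684.0, -70.0, 159.0])]
T slide_case_center [(0.69, [370.0, 213.0], 356, [465.0, -336.0, 67.0]), (0.63, [473.0, 227.0], 491, [407.0, -710.0, 57.0]), (0.59, [418.0, 251.0], 189, [322.0, -511.0, 41.0]), (0.58, [334.0, 231.0], 393, [402.0, -204.0, 58.0]), (0.48, [397.0, 231.0], 197, [397.0, -435.0, 41.0]), (0.47, [300.0, 174.0], 1962, [622.0, -79.0, 16.0])]
T tray [(0.72, [300.0, 174.0], 1952, [625.0, -80.0, 16.0])]
T tray_spot [(0.7, [366.0, 142.0], 488, [734.0, -332.0, 57.0]), (0.59, [299.0, 175.0], 1947, [619.0, -75.0, 19.0])]
T tray_handle [(0.73, [303.0, 175.0], 1981, [618.0, -91.0, 19.0])]
T door [(0.95, [264.0, 194.0], 637, [534.0, 42.0, 132.0])]
T door_push [(0.59, [268.0, 194.0], 599, [533.0, 29.0, 133.0])]
T door_hinge [(0.67, [268.0, 199.0], 543
[... 395 characters left out ...]
, 61.0]), (0.88, [274.0, 201.0], 531, [511.0, -312.0, 62.0]), (0.73, [251.0, 164.0], 231, [334.0, -506.0, 29.0]), (0.69, [258.0, 183.0], 256, [417.0, -432.0, 26.0]), (0.64, [195.0, 159.0], 499, [424.0, -692.0, 60.0])]
S tray [(0.9, [323.0, 226.0], 1238, [551.0, -114.0, 61.0]), (0.26, [482.0, 253.0], 787, [487.0, 368.0, 91.0])]
S tray_spot []
S tray_handle [(0.82, [326.0, 226.0], 1313, [547.0, -105.0, 62.0])]
S door [(0.88, [372.0, 235.0], 973, [542.0, 45.0, 82.0]), (0.35, [472.0, 208.0], 819, [311.0, 308.0, 92.0]), (0.18, [273.0, 198.0], 535, [499.0, -323.0, 61.0])]
S door_push [(0.87, [372.0, 236.0], 907, [547.0, 49.0, 82.0])]
S door_hinge [(0.66, [367.0, 234.0], 980, [595.0, 43.0, 140.0])]
```

View pics/topcrop.png

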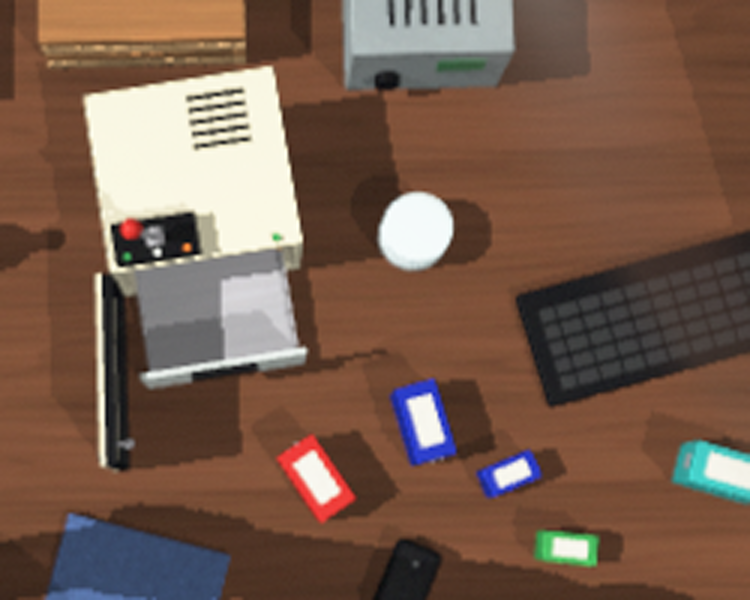

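View pics/scenecrop.png

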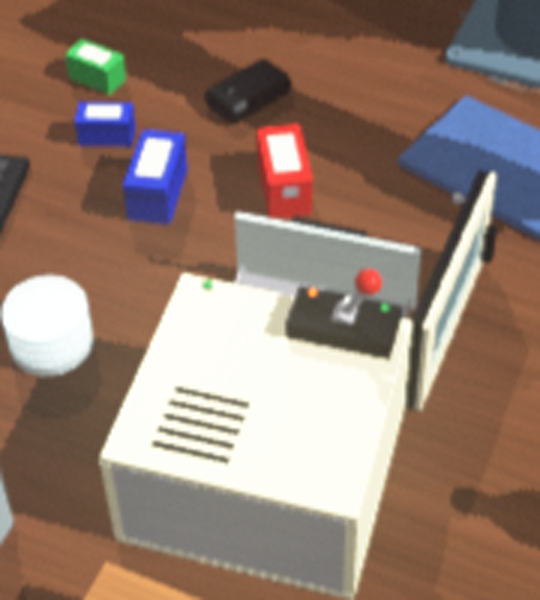

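```bash
cat > m2.py <<'E'
from h import *
Z=np.load("cap.npz"); 
for n in "TS":
    p={k[1:]:Z[k] for k in Z.files if k[0]==n}
    P,u,v=cloud(p); 
    # roof
    m=(abs(P[:,2]-140)<7)&(P[:,0]>560)&(P[:,0]<900)&(P[:,1]>-230)&(P[:,1]<120)
    img=np.zeros((400,640),np.uint8); img[v[m],u[m]]=1
    nl,lab,st,ce=cv2.connectedComponentsWithStats(img); i=1+np.argmax(st[1:,4]); mm=m&(lab[v,u]==i)
    r=cv2.minAreaRect(P[mm][:,:2].astype(np.float32)); print(n,"roof",r,"z",np.median(P[mm][:,2]),cv2.boxPoints(r).round(1).tolist())
    # blue case
    c=p["color"][v,u].astype(int); b=(c[:,0]>90)&(c[:,1]<80)&(c[:,2]<80)
    near=(abs(P[:,0]-470)<90)&(abs(P[:,1]+325)<75)
    b2=near&(P[:,2]>52)&(P[:,2]<70)
    r=cv2.minAreaRect(P[b2][:,:2].astype(np.float32)); print(n,"case",r,np.median(P[b2][:,2]))
    # red knob
    k=(c[:,2]>140)&(c[:,1]<60)&(c[:,0]<60)&(P[:,2]>170); 
    print(n,"knob",P[k].mean(0),P[k].min(0),P[k].max(0),k.sum(), u[k].mean(),v[k].mean())
    # black base top
    k=(c.max(1)<60)&(abs(P[:,2]-162)<6)&(P[:,0]>600)&(P[:,0]<760)&(abs(P[:,1]+20)<90)
    r=cv2.minAreaRect(P[k][:,:2].astype(np.float32)); print(n,"base",r,cv2.boxPoints(r).round(1).tolist())
    # door top
    k=(abs(P[:,2]-136)<8)&(P[:,0]>400)&(P[:,0]<640)&(P[:,1]>0)&(P[:,1]<110)
    r=cv2.minAreaRect(P[k][:,:2].astype(np.float32)); print(n,"doortop",r,cv2.boxPoints(r).round(1).tolist(),k.sum())
    # panel top
    k=(abs(P[:,2]-104)<8)&(P[:,0]>480)&(P[:,0]<640)&(P[:,1]>-220)&(P[:,1]<5)
    r=cv2.minAreaRect(P[k][:,:2].astype(np.float32)); print(n,"panel",r,cv2.boxPoints(r).round(1).tolist(),k.sum())
E
python3 m2.py
```

```text
T roof ((776.843994140625, -66.88951110839844), (222.40264892578125, 230.25), 7.9714131355285645) z 139.66847805605312 [[650.7999877929688, 31.700000762939453], [682.7000122070312, -196.3000030517578], [902.9000244140625, -165.5], [871.0, 62.5]]
T case ((459.35736083984375, -301.3045959472656), (98.90248107910156, 151.91432189941406), 22.911293029785156) 59.83598618013002
T knob [681.39136943  -5.87812738 220.98155904] [675.20607942 -10.97800184 213.67151888] [687.53230404   2.13323269 225.6169039 ] 14 274.5 145.92857142857142
T base ((685.4135131835938, -22.764904022216797), (46.19774627685547, 96.07640838623047), 8.166292190551758) [[655.7000122070312, 21.5], [669.4000244140625, -73.5999984741211], [715.0999755859375, -67.0], [701.5, 28.100000381469727]]
T doortop ((533.3065185546875, 37.007755279541016), (213.11880493164062, 19.415050506591797), 1.0918198823928833) [[426.6000061035156, 44.70000076293945], [427.0, 25.299999237060547], [640.0, 29.299999237060547], [639.7000122070312, 48.70000076293945]] 336
T panel ((541.8785400390625, -98.35144805908203), (16.6279354095459, 195.996
[... 326 characters left out ...]
59.2000122070312, 47.099998474121094], [592.0, -206.60000610351562], [902.0, -166.5], [869.2000122070312, 87.19999694824219]]
S case ((459.94573974609375, -300.18377685546875), (100.67361450195312, 154.69024658203125), 25.0876407623291) 60.108695840978044m2.py:18: RuntimeWarning: Mean of empty slice.
  print(n,"knob",P[k].mean(0),P[k].min(0),P[k].max(0),k.sum(), u[k].mean(),v[k].mean())
  ret = um.true_divide(
Traceback (most recent call last):
  File "m2.py", line 18, in <module>
    print(n,"knob",P[k].mean(0),P[k].min(0),P[k].max(0),k.sum(), u[k].mean(),v[k].mean())
                                ~~~~~~~~^^^
ValueError: zero-size array to reduction operation minimum which has no identity
```

```bash
cat >> h.py <<'E'
from scipy.spatial.transform import Rotation as Ro
def Rt():
    r,p,y=monitor.get_state()["orientation"]; return Ro.from_euler("xyz",[r,p,y])
def plan(pos,jaw,xdir=(0,0,-1)):
    """pos mm TCP, jaw = world angle (rad) of jaw axis (mod pi)"""
    s=monitor.get_state(); R0=Rt(); x=np.array(xdir,float); x/=np.linalg.norm(x); best=None
    for a in (jaw,jaw+np.pi):
        y=np.array([np.cos(a),np.sin(a),0]); y-=x*(x@y); y/=np.linalg.norm(y)
        R1=Ro.from_matrix(np.stack([x,y,np.cross(x,y)],1))
        rv=(R0.inv()*R1).as_rotvec()
        if best is None or np.linalg.norm(rv)<np.linalg.norm(best): best=rv
    sh=R0.inv().apply(np.array(pos)-s["ee_pos"])/10
    print("shift cm",sh.round(2),"rotvec",best.round(3),"q7",s["joint_positions"].round(2), "t",s["time"])
CX=np.array([.9903,.1387,0]);CY=np.array([-.1387,.9903,0]);C0=np.array([776.8,-66.9,0])
def c2w(x,y,z): return C0+CX*x+CY*y+np.array([0,0,z])
def w2c(P): P=np.asarray(P)-C0; return np.stack([P@CX,P@CY,P[...,2]],-1)
E
python3 - <<'E'
from h import *
R=Rt(); print(R.as_matrix().round(3))
Z=np.load("cap.npz")
T={k[1:]:Z[k] for k in Z.files if k[0]=="T"};S={k[1:]:Z[k] for k in Z.files if k[0]=="S"}
for n,p,uv in(("T",T,(371,211)),("S",S,(273,199))):
    P,u,v=cloud(p); c=p["color"][v,u].astype(int)
    hsv=cv2.cvtColor(p["color"],cv2.COLOR_BGR2HSV)[v,u].astype(int)
    img=np.zeros((400,640),np.uint8); k=(P[:,2]>50)&(P[:,2]<70)&(abs(u-uv[0])<22)&(abs(v-uv[1])<25)&((abs(hsv[:,0]-120)<12)&(hsv[:,1]>120)|(c.min(1)>150))
    img[v[k],u[k]]=1; nl,lab,st,ce=cv2.connectedComponentsWithStats(img); i=1+np.argmax(st[1:,4]); kk=k&(lab[v,u]==i)
    print(n,cv2.minAreaRect(P[kk][:,:2].astype(np.float32)),kk.sum(),np.median(P[kk][:,2]))
    k=(hsv[:,1]>150)&((hsv[:,0]<8)|(hsv[:,0]>172))&(c[:,2]>100)&(P[:,2]>195)&(abs(P[:,0]-685)<60)&(abs(P[:,1])<70)
    print(n,"knob",P[k].mean(0) if k.any() else 0,k.sum(),w2c(P[k].mean(0)) if k.any() else 0)
print("pivot",w2c([685.4,-22.8,160]), "hinge?",w2c([640,29,0]),w2c([427,25.3,0]))
plan((255,597,330),np.arctan2(*CY[1::-1]))
plan((685,-22,330),np.arctan2(*CY[1::-1]))
E
```

```text
[[ 0.     0.393  0.92 ]
 [-0.     0.92  -0.393]
 [-1.    -0.     0.   ]]
T ((476.3282470703125, -342.3777160644531), (94.77195739746094, 51.3382568359375), 14.733853340148926) 347 59.88156943000604
T knob [682.33697716  -2.44153381 221.96528067] 30 [-84.60634226  76.93524033 221.96528067]
S ((477.64129638671875, -341.57501220703125), (100.49510955810547, 53.3841552734375), 13.9714937210083) 312 60.003163726118146
S knob [688.1085226    0.98087759 222.15449589] 46 [-78.41609235  79.52394099 222.15449589]
pivot [-84.39675  56.34941 160.     ] hinge? [-122.17171  113.94393    0.     ] [-333.6188   139.82292    0.     ]
shift cm [-1.303e+01 -8.000e-02 -1.000e-02] rotvec [-0.543  0.     0.   ] q7 [-1.23  0.54 -0.    1.54  0.    1.07 -0.07] t 1.35
shift cm [-13.03 -40.11  63.85] rotvec [-0.543  0.     0.   ] q7 [-1.23  0.54 -0.    1.54  0.    1.07 -0.07] t 1.35
```

Request:
servo_tool(moves=[-5,0,0,0,0,0,0,-10,0,0,0,0,0,0,-13,-2,4,-0.05,0,0,0,-13,-5,8,-0.1,0,0,0,-13,-7.5,12,-0.15,0,0,0,-13,-10,16,-0.2,0,0,0,-13,-12.5,20,-0.25,0,0,0,-13,-15,24,-0.3,0,0,0,-13,-17.5,28,-0.35,0,0,0,-13,-20,32,-0.4,0,0,0,-13,-22.5,36,-0.45,0,0,0,-13,-25,40,-0.5,0,0,0])

```text
time: 2.55
ee_pos: [525.9, 209.0, 330.0]
orientation: [0.513, 1.57, 0.612]
ft_force: [0.6, 0.3, 0.6]
opening: 85.5
```

Run:
```python
from h import *
plan((685,-22,330),np.arctan2(*CY[1::-1]))
```

```text
shift cm [  0.   -24.55  13.57] rotvec [-0.041  0.001 -0.   ] q7 [-0.56  0.28  0.14  1.61 -0.04  1.26  1.25] t 2.55
```

Request:
servo_tool(moves=[0,-4,2.2,-0.04,0,0,0,0,-8,4.4,-0.04,0,0,0,0,-12,6.6,-0.04,0,0,0,0,-16,8.8,-0.04,0,0,0,0,-20,11,-0.04,0,0,0,0,-24.55,13.6,-0.04,0,0,0,2,-24.55,13.6,-0.04,0,0,0,2,-24.55,13.6,-0.04,0,0,0])

```text
time: 3.35
ee_pos: [682.8, -22.5, 306.6]
orientation: [3.14, 1.566, -3.01]
ft_force: [-0.4, 1.5, -0.8]
opening: 85.6
```

Run:
```python
from h import *
plan(c2w(-84.4,56.3,198),np.arctan2(*CY[1::-1]))
p=vision.capture("wrist"); cv2.imwrite("pics/w1.png",p["color"])
P,u,v=cloud(p); c=p["color"][v,u].astype(int); hsv=cv2.cvtColor(p["color"],cv2.COLOR_BGR2HSV)[v,u].astype(int)
k=(hsv[:,1]>150)&((hsv[:,0]<8)|(hsv[:,0]>172))&(c[:,2]>100)&(P[:,2]>195)
print("knob",w2c(P[k].mean(0)),w2c(P[k]).min(0),w2c(P[k]).max(0),k.sum())
k=(abs(P[:,2]-162)<5)&(c.max(1)<70)&(abs(w2c(P)[:,0]+84)<40)&(abs(w2c(P)[:,1]-56)<70)
Q=w2c(P[k]); print("base",cv2.minAreaRect(Q[:,:2].astype(np.float32)),k.sum())
```

```text
shift cm [10.86 -0.07  0.31] rotvec [-0.006 -0.005 -0.   ] q7 [-0.18  0.53  0.24  1.31 -0.12  1.32  1.76] t 3.35
knob [-86.64589688  79.477426   221.77649528] [-95.61917161  68.43838618 211.02189898] [-75.55816865  91.19673365 226.8821409 ] 448
base ((-85.4100341796875, 58.40719223022461), (96.57820892333984, 47.230369567871094), 89.92256164550781) 2437
```

View pics/w1.png

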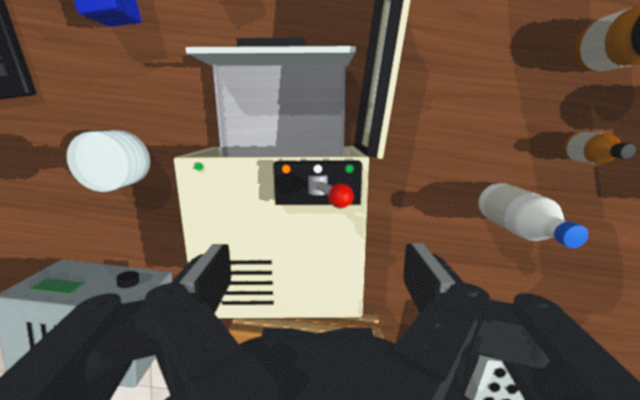

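Request:
servo_tool(moves=[4,0,0.2,-0.006,0,0,0,7,0,0.2,-0.006,-0.005,0,0,10,0,0.2,-0.006,-0.005,0,0,11.4,0,0.2,-0.006,-0.005,0,0,11.4,0,0.2,-0.006,-0.005,0,60,11.4,0,0.2,-0.006,-0.005,0,100,11.4,0,0.2,-0.006,-0.005,0,130,11.4,0,0.2,-0.006,-0.005,0,150,11.4,0,0.2,-0.006,-0.005,0,165,11.4,0,0.2,-0.006,-0.005,0,165,11.4,0,0.2,-0.006,-0.005,0,165], force=20)

```text
time: 4.5
ee_pos: [686.0, -20.4, 195.9]
orientation: [-0.005, 1.566, 0.138]
ft_force: [-0.5, -0.4, 0.1]
opening: 30.2
```

Run:
```python
from h import *
plan(c2w(-85.4,57.2,192),np.arctan2(*CY[1::-1]))
p=vision.capture("wrist"); cv2.imwrite("pics/w2.png",p["color"])
```

```text
shift cm [ 0.39 -0.15 -0.2 ] rotvec [0.003 0.005 0.   ] q7 [-0.17  0.61  0.21  1.45 -0.14  1.09  1.78] t 4.5
```

View pics/w2.png

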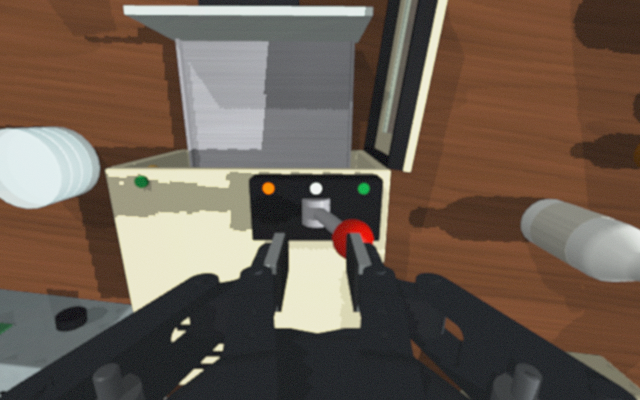

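Run:
```python
from h import *
p=vision.capture("wrist")
P,u,v=cloud(p); c=p["color"][v,u].astype(int); hsv=cv2.cvtColor(p["color"],cv2.COLOR_BGR2HSV)[v,u].astype(int)
k=(hsv[:,1]>150)&((hsv[:,0]<8)|(hsv[:,0]>172))&(c[:,2]>100)&(P[:,2]>180)
Q=w2c(P[k]);print("knob",Q.mean(0),Q.min(0),Q.max(0),k.sum())
for uv in [(357,240),(357,250),(360,280),(275,240),(275,255),(352,225),(340,240),(345,245),(368,240)]:
    print(uv,w2c(px2w(p,*uv)).round(1))
cv2.imwrite("pics/w3.png",cv2.resize(p["color"][150:330,220:440],None,fx=3.5,fy=3.2,interpolation=cv2.INTER_CUBIC))
p=vision.capture("scene"); cv2.imwrite("pics/s3.png",cv2.resize(p["color"][180:300,270:410],None,fx=5,fy=5,interpolation=cv2.INTER_CUBIC))
```

```text
knob [-90.1424411   78.13453112 219.64279261] [-96.12183894  68.41237583 209.56728493] [-78.12039001  91.28990026 237.42471033] 727
(357, 240) [-95.4  79.2 239.3]
(357, 250) [-96.1  77.6 251.8]
(360, 280) [-92.8  76.3 270.9]
(275, 240) [-95.9  39.7 240.7]
(275, 255) [-95.4  41.7 255.4]
(352, 225) [-95.   79.3 218.2]
(340, 240) [-87.9  72.4 222.6]
(345, 245) [-87.8  74.6 228.7]
(368, 240) [-87.2  88.1 220.9]
```

View pics/s3.png

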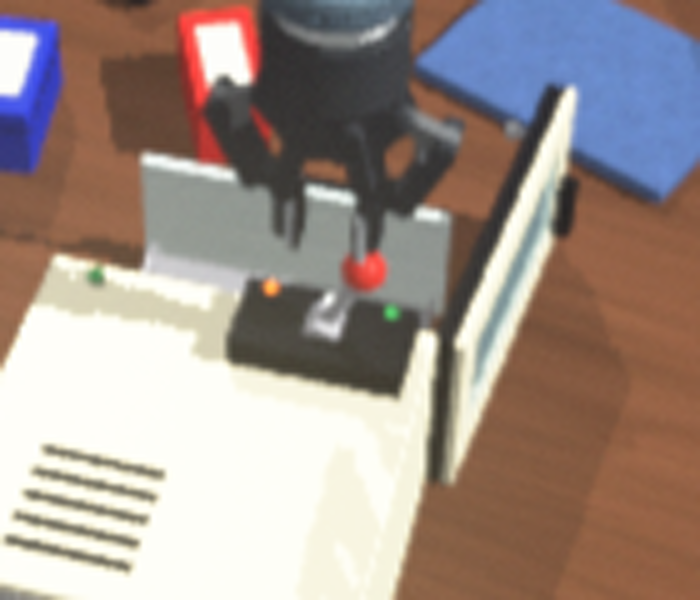

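View pics/w3.png

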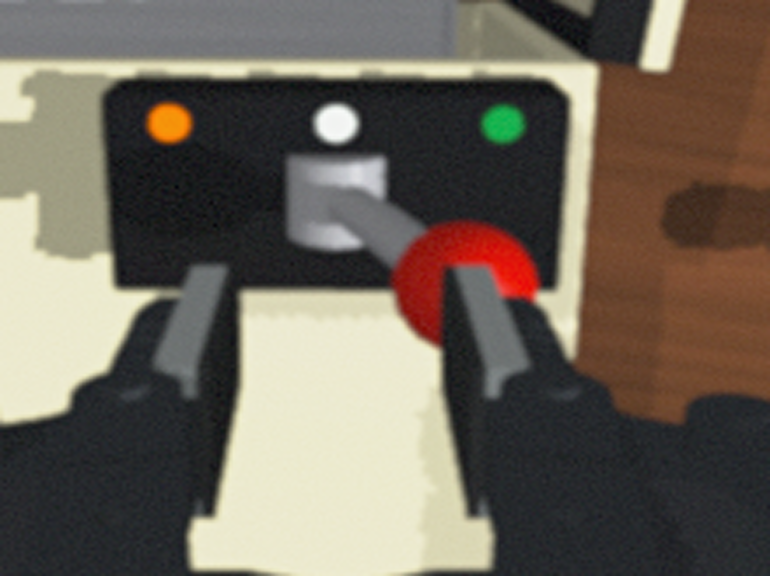

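Run:
```python
from h import *
s=monitor.get_state(); print(s["ee_pos"],s["opening"],s["ft_force"],w2c(s["ee_pos"]))
p=vision.capture("wrist")
for u in (274,278,282,354,358):
  for v in range(226,262,4): 
    q=w2c(px2w(p,u,v)); print(u,v,p["color"][v,u],q.round(1))
```

```text
[685.93972576 -20.38795812 195.69865961] 30.09899079278117 [-0.37893487 -0.13833108 -0.25272925] [-83.52770937  58.66319511 195.69865961]
274 226 [39 38 36] [-72.2  26.9 161.3]
274 230 [34 32 26] [-69.2  26.9 162.2]
274 234 [78 79 77] [-95.6  38.  232.5]
274 238 [111 110 106] [-95.6  38.7 237.5]
274 242 [115 115 114] [-95.8  39.5 242.6]
274 246 [113 112 111] [-95.7  40.1 246.9]
274 250 [112 113 107] [-95.7  40.7 251. ]
274 254 [112 113 108] [-96.1  41.3 255.6]
274 258 [114 115 110] [-95.4  41.7 257.9]
278 226 [35 37 33] [-72.1  30.  161.3]
278 230 [34 30 35] [-69.2  30.  162. ]
278 234 [114 114 110] [-95.5  40.  232.3]
278 238 [115 113 110] [-95.9  40.8 238.2]
278 242 [116 116 112] [-95.6  41.3 242.1]
278 246 [113 111 109] [-95.5  41.9 246.5]
278 250 [112 113 108] [-96.4  42.7 252.5]
278 254 [91 91 87] [-95.9  43.  255.3]
278 258 [60 59 58] [-95.7  43.5 258.6]
282 226 [38 39 36] [-72.5  33.2 162.1]
282 230 [35 30 32] [-69.4  33.1 162.5]
282 234 [113 111 106] [-95.9  42.2 233.3]
282 238 [105 106 103] [-95.3  42.6 236.7]
282 242 [82 81 80] [-95.8  43.3 242.6]
282 246 [44 44 43] [-95.7 
[... 173 characters left out ...]
54 230 [  4  18 207] [-93.   80.2 220.4]
354 234 [113 111 118] [-95.9  78.5 233. ]
354 238 [116 115 110] [-95.9  77.9 237.9]
354 242 [113 112 109] [-96.1  77.3 243.2]
354 246 [99 99 94] [-96.2  76.7 247.7]
354 250 [73 72 71] [-95.4  76.5 250.2]
354 254 [45 43 42] [-95.9  75.8 255. ]
354 258 [34 35 34] [-95.5  75.5 258. ]
358 226 [  9  24 198] [-94.5  82.6 218.2]
358 230 [  6  17 217] [-92.7  82.5 219.6]
358 234 [109 110 125] [-95.6  80.7 232.2]
358 238 [113 115 108] [-96.2  79.8 238.5]
358 242 [112 112 108] [-95.8  79.3 242.3]
358 246 [113 113 110] [-95.7  78.7 246.5]
358 250 [113 116 110] [-96.   78.1 251.3]
358 254 [114 114 110] [-95.6  77.7 254.4]
358 258 [109 110 106] [-95.7  77.1 258.2]
```

Run:
```python
from h import *
p=vision.capture("scene")
for u,v in [(328,224),(328,226),(328,228),(344,222),(344,225),(344,227),(344,229),(344,231),(343,234),(328,220)]:
    print(u,v,p["color"][v,u],px2w(p,u,v).round(1),w2c(px2w(p,u,v)).round(1))
p=vision.capture("top")
P,u,v=cloud(p);Q=w2c(P);k=(P[:,2]>215)&(abs(Q[:,0]+84)<60)&(abs(Q[:,1]-58)<70);print(k.sum(),Q[k][:,2].max())
```

```text
328 224 [94 95 96] [699.5 -37.  254.8] [-72.4  40.3 254.8]
328 226 [91 93 95] [697.1 -37.9 244.2] [-74.9  39.8 244.2]
328 228 [ 98 101 101] [696.  -38.3 235. ] [-76.   39.6 235. ]
344 222 [56 59 62] [692.4   4.6 273.1] [-73.7  82.5 273.1]
344 225 [60 63 64] [688.    3.5 256.7] [-78.2  82.  256.7]
344 227 [60 63 67] [690.1   4.5 251.5] [-76.   82.7 251.5]
344 229 [61 66 77] [688.3   4.1 241.7] [-77.8  82.6 241.7]
344 231 [ 72  79 229] [687.9   4.3 233.4] [-78.2  82.9 233.4]
343 234 [ 69  80 243] [691.1   3.1 224.2] [-75.2  81.2 224.2]
328 220 [91 95 95] [697.7 -37.9 268. ] [-74.3  39.7 268. ]
1611 643.9364270658959
```

Request:
servo_tool(moves=[-0.5,0,0,0,0,0,0,-0.5,-0.25,-0.1,0,0,0,0,-0.5,-0.25,-0.1,0,0,0,0,-0.5,-0.25,-0.1,0,0,0,0,-0.5,-0.25,-0.1,0,0,0,0,-0.5,-0.25,-0.1,0,0,0,0])

```text
time: 5.4
ee_pos: [685.2, -22.9, 200.6]
orientation: [0.012, 1.566, 0.155]
ft_force: [-0.7, -0.5, 1.1]
opening: 85.3
```

Run:
```python
from h import *
s=monitor.get_state(); print(s["ee_pos"],s["opening"],s["ft_force"],w2c(s["ee_pos"]))
p=vision.capture("wrist"); cv2.imwrite("pics/w4.png",p["color"])
P,u,v=cloud(p);Q=w2c(P)
for side in (-1,1):
    k=(abs(Q[:,0]+86)<16)&(side*(Q[:,1]-57)>20)&(side*(Q[:,1]-57)<62)&(Q[:,2]>229)&(Q[:,2]<270); print(side,Q[k].min(0),Q[k].max(0),k.sum(),u[k].min(),u[k].max(),v[k].min(),v[k].max())
```

```text
[685.235829   -22.88533399 200.61517211] 85.34804136002971 [-0.67857038 -0.5176177   1.14612822] [-84.57116436  56.28767427 200.61517211]
-1 [-97.51870214   0.55512129 244.9662885 ] [-73.96494006  15.31911987 269.99957252] 1376 177 230 244 311
1 [-97.90508972  99.36586318 243.72989618] [-74.56885856 113.89645557 269.9919986 ] 1382 403 455 244 312
```

View pics/w4.png

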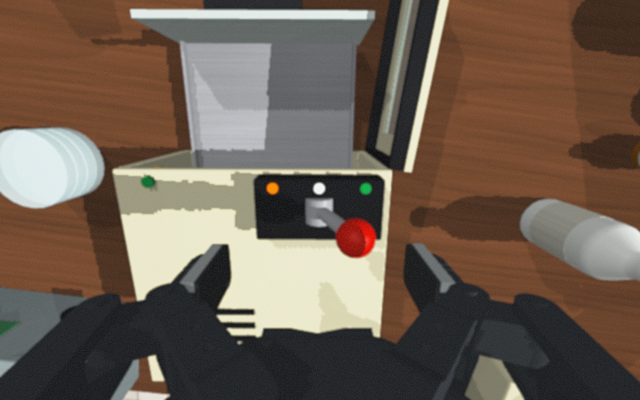

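Request:
servo_tool(moves=[2,0,0,0,0,0,0,3.4,0.1,-0.1,-0.015,0,0,0,3.4,0.1,-0.1,-0.015,0,0,0,3.4,0.1,-0.1,-0.015,0,0,70,3.4,0.1,-0.1,-0.015,0,0,100,3.4,0.1,-0.1,-0.015,0,0,130,3.4,0.1,-0.1,-0.015,0,0,150,3.4,0.1,-0.1,-0.015,0,0,165,3.4,0.1,-0.1,-0.015,0,0,172,3.4,0.1,-0.1,-0.015,0,0,172])

```text
time: 6.45
ee_pos: [684.3, -22.7, 166.6]
orientation: [-0.115, 1.566, 0.042]
ft_force: [0.2, 0.1, 0.5]
opening: 28.2
```

Run:
```python
from h import *
s=monitor.get_state(); print(s["ee_pos"],s["opening"],s["ft_force"],w2c(s["ee_pos"]))
p=vision.capture("wrist"); cv2.imwrite("pics/w5.png",p["color"])
```

```text
[684.27425486 -22.66635577 166.64687824] 28.200828764861495 [0.20900239 0.14470863 0.4946701 ] [-85.49303895  56.63789873 166.64687824]
```

View pics/w5.png

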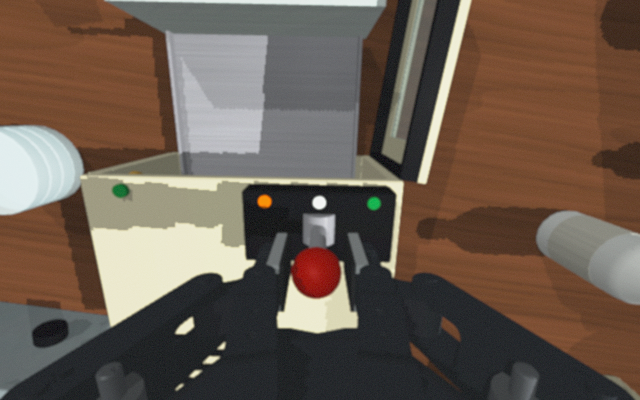

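Request:
servo_tool(moves=[0,0,0,0,0,0,120,0,0,0,0,0,0,60,0,0,0,0,0,0,0,-1,0,0,0,0,0,0,-5,0,0,0,0,0,0,-8,0,0,0,0,0,0,-8,0,0,0,0,0,0])

```text
time: 7.2
ee_pos: [687.1, -22.6, 253.0]
orientation: [-0.11, 1.556, 0.047]
ft_force: [-0.0, 0.5, 0.3]
opening: 85.5
```

Run:
```python
from h import *
plan((477,-342,150),0.251+np.pi/2)
p=vision.capture("wrist"); cv2.imwrite("pics/w6.png",p["color"])
```

```text
shift cm [  9.97 -28.25 -25.9 ] rotvec [-0.094  0.014  0.002] q7 [-0.18  0.56  0.22  1.39 -0.13  1.19  1.79] t 7.2
```

View pics/w6.png

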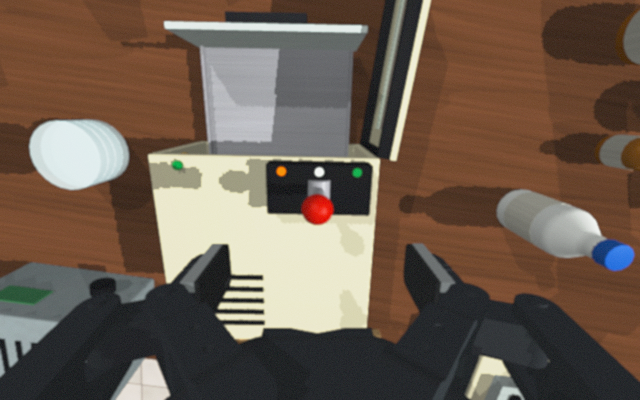

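Request:
servo_tool(moves=[0,-3.5,-3.2,-0.02,0.014,0,0,0,-7,-6.5,-0.04,0.014,0,0,0,-10.5,-9.7,-0.06,0.014,0,0,2,-14,-13,-0.08,0.014,0,0,4,-17.5,-16.2,-0.094,0.014,0,0,6,-21,-19.5,-0.094,0.014,0,0,8,-25,-23,-0.094,0.014,0,0,10,-28.2,-25.9,-0.094,0.014,0,0,10,-28.2,-25.9,-0.094,0.014,0,0,10,-28.2,-25.9,-0.094,0.014,0,0])

```text
time: 8.25
ee_pos: [470.2, -342.5, 144.1]
orientation: [3.005, 1.559, -3.031]
ft_force: [-0.1, 0.1, 0.3]
opening: 85.1
```

Run:
```python
from h import *
p=vision.capture("wrist"); cv2.imwrite("pics/w7.png",p["color"])
s=monitor.get_state();print(s["ee_pos"])
P,u,v=cloud(p); k=(P[:,2]>52)&(P[:,2]<68)&(abs(P[:,0]-477)<75)&(abs(P[:,1]+342)<55)
img=np.zeros((400,640),np.uint8); img[v[k],u[k]]=1; nl,lab,st,ce=cv2.connectedComponentsWithStats(img); i=1+np.argmax(st[1:,4]); kk=k&(lab[v,u]==i)
r=cv2.minAreaRect(P[kk][:,:2].astype(np.float32)); print(r,kk.sum(),u[kk].mean(),v[kk].mean(),np.median(P[kk][:,2]))
plan((477,-342,150),0.251+np.pi/2)
```

```text
[ 472.45860639 -340.7033177   144.89037091]
((473.9397277832031, -340.94451904296875), (95.4303970336914, 51.96331787109375), 14.518237113952637) 5536 316.1228323699422 196.81755780346822 59.88863773536238
shift cm [-0.52 -0.24  0.4 ] rotvec [-0.001 -0.01  -0.001] q7 [ 0.35  0.5   0.26  1.78 -0.15  0.89  2.5 ] t 8.3
```

View pics/w7.png

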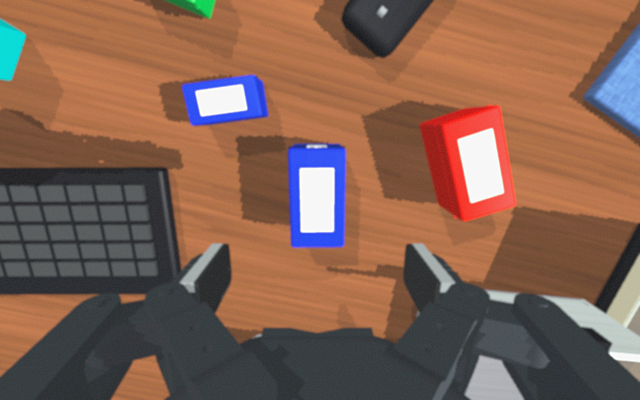

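```bash
cat > case.py <<'E'
from h import *
p=vision.capture("wrist")
s=monitor.get_state();print(s["ee_pos"])
P,u,v=cloud(p); k=(P[:,2]>52)&(P[:,2]<68)&(abs(P[:,0]-477)<75)&(abs(P[:,1]+342)<55)
img=np.zeros((400,640),np.uint8); img[v[k],u[k]]=1; nl,lab,st,ce=cv2.connectedComponentsWithStats(img); i=1+np.argmax(st[1:,4]); kk=k&(lab[v,u]==i)
r=cv2.minAreaRect(P[kk][:,:2].astype(np.float32)); print(r,kk.sum(),u[kk].mean(),v[kk].mean(),np.median(P[kk][:,2]))
plan((r[0][0],r[0][1],-14),np.deg2rad(r[2])+np.pi/2)
E
python3 case.py
```

```text
[ 473.85945998 -339.68947336  145.40116894]
((474.2060546875, -340.8230285644531), (95.48159790039062, 52.07875442504883), 14.43908405303955) 5537 314.91096261513457 193.71591114321834 59.888594255760154
shift cm [15.94 -0.13  0.14] rotvec [ 0.001 -0.008 -0.001] q7 [ 0.35  0.5   0.26  1.78 -0.15  0.89  2.5 ] t 8.35
```

Request:
servo_tool(moves=[4,-0.1,0.1,0,-0.008,0,0,7.2,-0.1,0.1,0,-0.008,0,0,7.2,-0.1,0.1,0,-0.008,0,0,7.2,-0.1,0.1,0,-0.008,0,0])

```text
time: 8.75
ee_pos: [474.8, -340.7, 74.2]
orientation: [2.254, 1.57, 2.507]
ft_force: [0.3, 0.3, 1.0]
opening: 85.5
```

```bash
python3 case.py
python3 - <<'E'
from h import *
p=vision.capture("wrist"); cv2.imwrite("pics/w8.png",p["color"])
s=monitor.get_state();print(s["ee_pos"])
P,u,v=cloud(p); R=Rt(); L=R.inv().apply(P-s["ee_pos"])
for sd in(-1,1):
    k=(abs(L[:,2])<14)&(sd*L[:,1]>30)&(sd*L[:,1]<62)&(L[:,0]<-30)&(L[:,0]>-75); print(L[k].min(0),L[k].max(0),P[k].min(0))
E
```

```text
[ 475.30221195 -341.64278697   75.05369745]
((473.8050842285156, -340.7782897949219), (95.60003662109375, 52.16090393066406), 14.432168960571289) 9793 315.45869498621465 213.1341774737057 59.86244276367893
shift cm [ 8.91  0.13 -0.13] rotvec [0.001 0.001 0.001] q7 [ 0.38  0.6   0.23  1.82 -0.19  0.75  2.53] t 8.8
[ 475.39000856 -342.16653963   75.4605454 ]
[-74.99338348 -54.84458702 -12.55119403] [-43.67534457 -40.33923461  10.6918597 ] [ 473.48073484 -397.05762419  119.21578388]
[-74.98818124  43.64486406 -12.45324192] [-43.51908317  58.50833956  10.77150463] [ 450.70775193 -302.70933264  118.89040321]
```

View pics/w8.png

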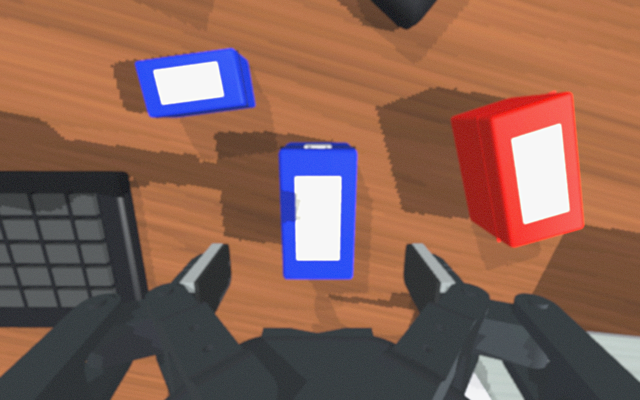

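Request:
servo_tool(moves=[4,0,0,0,0,0,0,8,0,0,0,0,0,0,8.9,0,0,0,0,0,0,8.9,0,0,0,0,0,0,8.9,0,0,0,0,0,70,8.9,0,0,0,0,0,120,8.9,0,0,0,0,0,140,8.9,0,0,0,0,0,140,8.9,0,0,0,0,0,140], force=40)

```text
time: 9.75
ee_pos: [474.7, -342.9, -13.5]
orientation: [-0.984, 1.568, -0.732]
ft_force: [0.3, 0.2, 6.6]
opening: 51.8
```

Run:
```python
from h import *
p=vision.capture("wrist"); cv2.imwrite("pics/w9.png",p["color"])
plan(c2w(-46-125,1,150),np.arctan2(*CY[1::-1]))
```

```text
shift cm [-16.36  21.21  19.16] rotvec [0.112 0.002 0.002] q7 [ 0.41  0.74  0.19  1.83 -0.23  0.59  2.56] t 9.8
```

View pics/w9.png

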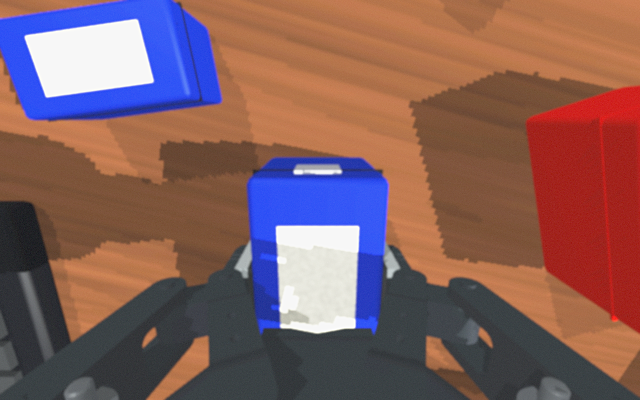

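Request:
servo_tool(moves=[-2,0,0,0,0,0,140,-6,0,0,0,0,0,140,-11,0,0,0,0,0,140,-16,0,0,0,0,0,140,-17,3.5,3.2,0.03,0,0,140,-17,7,6.4,0.06,0,0,140,-17,10.5,9.6,0.09,0,0,140,-17,14,12.8,0.112,0,0,140,-17,17.5,16,0.112,0,0,140,-17,21.2,19.2,0.112,0,0,140,-17,21.2,19.2,0.112,0,0,140,-17,21.2,19.2,0.112,0,0,140])

```text
time: 11.0
ee_pos: [607.1, -87.1, 154.8]
orientation: [2.635, 1.57, 2.778]
ft_force: [-0.5, -0.5, -3.0]
opening: 51.9
```

```bash
cat > t2.py <<'E'
from h import *
import sys
s=monitor.get_state();print(s["ee_pos"],w2c(s["ee_pos"]),s["opening"],s["ft_force"])
p=vision.capture("wrist"); cv2.imwrite(f"pics/{sys.argv[1]}.png",p["color"])
P,u,v=cloud(p); Q=w2c(P); hsv=cv2.cvtColor(p["color"],cv2.COLOR_BGR2HSV)[v,u].astype(int); c=p["color"][v,u]
L=Rt().inv().apply(P-s["ee_pos"])
k=(abs(hsv[:,0]-120)<12)&(hsv[:,1]>120)&(abs(L[:,1])<32)&(abs(L[:,2])<70); 
print("case in tool",L[k].min(0).round(1),L[k].max(0).round(1),"cab",Q[k].min(0).round(1),Q[k].max(0).round(1))
# panel top, rims, handle
k=(abs(Q[:,2]-104)<6)&(abs(Q[:,0]+236)<30)&(abs(Q[:,1])<120)
if k.sum()>10: print("panel",cv2.minAreaRect(Q[k][:,:2].astype(np.float32)),k.sum(),np.percentile(Q[k],[1,99],axis=0).round(1).tolist())
k=(abs(Q[:,2]-18)<4)&(Q[:,0]>-240)&(Q[:,0]<-100)&(abs(Q[:,1])<110)
if k.sum()>10: print("floor",Q[k].min(0).round(1),Q[k].max(0).round(1),np.percentile(Q[k],[1,99],axis=0).round(1).tolist(),k.sum())
k=(abs(Q[:,2]-32)<3)&(Q[:,0]>-240)&(Q[:,0]<-100)&(abs(Q[:,1])<110)
if k.sum()>10: 
  for sd in(-1,1): print("rim",sd,np.percentile(Q[k&(sd*Q[:,1]>60)],[1,50,99],axis=0).round(1).tolist())
k=(abs(Q[:,2]-140)<5)&(c.min(1)>120)&(Q[:,0]>-130)&(Q[:,0]<-60)&(abs(Q[:,1])<125)
if k.sum(): print("roof front x",np.percentile(Q[k][:,0],[0.5,2,5]).round(1),k.sum())
plan(c2w(-46-125,1,150),np.arctan2(*CY[1::-1]))
E
python3 t2.py w10
```

```text
[607.09309355 -87.09204876 154.77681164] [-170.86138662    3.54216204  154.77681164] 51.87070689814606 [-0.47467914 -0.53284333 -2.98059996]
case in tool [-114.7  -25.3  -48.8] [-17.5  32.   18. ] cab [-219.6  -21.7  172.3] [-152.8   35.5  269.5]
panel ((-239.4229278564453, 3.237152099609375), (15.923531532287598, 199.77435302734375), 0.03781762346625328) 3700 [[-247.3, -93.3, 101.9], [-231.6, 100.2, 105.3]]
floor [-228.4 -109.4   14.5] [-100.1  109.1   22. ] [[-228.1, -89.0, 16.0], [-103.7, 95.2, 20.9]] 8061
rim -1 [[-209.9, -109.9, 29.0], [-111.8, -102.1, 30.4], [-100.6, -88.7, 34.6]]
rim 1 [[-164.3, 95.6, 29.1], [-108.5, 108.0, 31.5], [-100.9, 109.2, 34.6]]
roof front x [-75.4 -74.7 -73.5] 253
shift cm [ 0.48 -0.04  0.08] rotvec [ 0.    -0.001  0.001] q7 [-0.11  0.53  0.25  1.69 -0.15  0.94  1.91] t 11.05
```

View pics/w10.png

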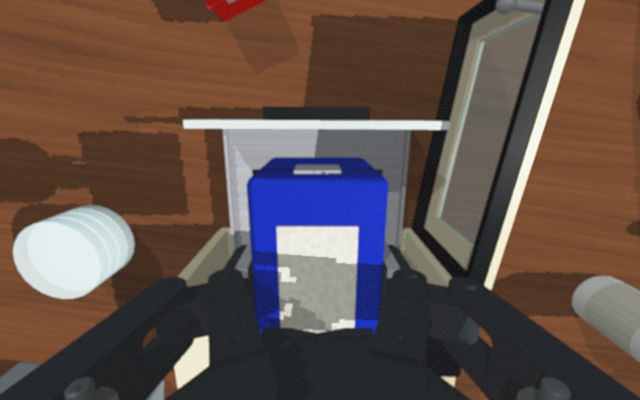

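Request:
servo_tool(moves=[2,-0.2,-0.15,0,0,0,140,5,-0.2,-0.15,0,0,0,140,8,-0.2,-0.15,0,0,0,140,11,-0.2,-0.15,0,0,0,140,13,-0.2,-0.15,0,0,0,140,14,-0.2,-0.15,0,0,0,140,14.4,-0.2,-0.15,0,0,0,140,14.4,-0.2,-0.15,0,0,0,140,14.4,-0.2,-0.15,0,0,0,140])

```text
time: 11.95
ee_pos: [606.3, -91.7, 11.5]
orientation: [-0.59, 1.57, -0.451]
ft_force: [-0.7, 0.3, -2.2]
opening: 51.8
```

```bash
python3 t2.py w11
```

```text
[606.31268241 -91.69584644  11.48756153] [-172.27277451   -0.90873578   11.48756153] 51.81517300272771 [-0.72368248  0.33218066 -2.23079052]
case in tool [-114.6  -25.1  -48.7] [-6.8 31.9 17.5] cab [-221.   -26.    18.2] [-154.9   31.   126.1]
panel ((-239.81076049804688, 1.9739303588867188), (184.21694946289062, 16.104934692382812), 89.9745101928711) 25663 [[-247.5, -84.5, 101.7], [-231.9, 86.5, 105.1]]
floor [-237.8  -96.4   15.3] [-100.2  108.6   22. ] [[-221.5, -88.6, 16.2], [-139.4, 95.7, 21.1]] 21467
rim -1 [[-202.5, -105.3, 29.0], [-112.2, -102.3, 32.4], [-109.1, -87.5, 34.9]]
rim 1 [[-229.0, 94.8, 29.0], [-105.2, 108.2, 31.0], [-101.6, 109.4, 34.8]]
shift cm [-13.85   0.17   0.14] rotvec [-0.     0.001  0.001] q7 [-0.06  0.73  0.19  1.76 -0.21  0.67  1.96] t 12.0
```

View pics/w11.png

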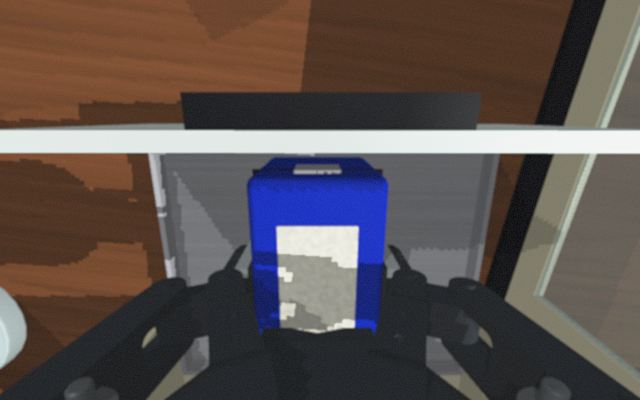

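Request:
servo_tool(moves=[0,0.35,0,0,0,0,140,0.4,0.35,0,0,0,0,140,0.7,0.35,0,0,0,0,140,0.7,0.35,0,0,0,0,140,0.7,0.35,0,0,0,0,140])

```text
time: 12.5
ee_pos: [606.9, -86.9, 4.6]
orientation: [0.07, 1.568, 0.21]
ft_force: [0.2, 2.4, 6.9]
opening: 51.7
```

```bash
python3 t2.py w12
```

```text
[606.86943651 -86.85585576   4.55768535] [-171.05011422    3.8070852     4.55768535] 51.71884617778488 [0.23953515 2.44053578 6.85814985]
case in tool [-115.   -25.2  -48.8] [-12.8  31.7  17.9] cab [-220.   -21.4   17.2] [-153.4   35.5  119.5]
panel ((-238.19931030273438, 5.4001617431640625), (169.6110076904297, 16.332258224487305), 89.84934997558594) 29261 [[-246.1, -72.7, 101.9], [-230.3, 84.1, 105.0]]
floor [-219.  -102.4   15.4] [-100.5  109.    22. ] [[-218.0, -88.7, 16.3], [-141.9, 95.7, 21.2]] 21401
rim -1 [[-217.4, -102.0, 29.0], [-107.6, -101.3, 29.5], [-104.0, -87.2, 32.8]]
rim 1 [[-236.0, 83.0, 29.0], [-111.0, 108.2, 30.2], [-106.9, 109.2, 34.1]]
shift cm [-14.55  -0.27   0.05] rotvec [ 0.001  0.002 -0.   ] q7 [-0.07  0.74  0.19  1.76 -0.21  0.66  1.95] t 12.55
```

Request:
servo_tool(moves=[0,-0.1,0,0,0,0,140,-0.1,-0.1,0,0,0,0,120,-0.1,-0.1,0,0,0,0,90,-0.1,-0.1,0,0,0,0,60,-0.1,-0.1,0,0,0,0,30,-0.1,-0.1,0,0,0,0,0,-0.1,-0.1,0,0,0,0,0,-3,-0.1,0,0,0,0,0,-7,-0.1,0,0,0,0,0,-11,-0.1,0,0,0,0,0,-15,-0.1,0,0,0,0,0])

```text
time: 13.65
ee_pos: [604.9, -88.7, 154.7]
orientation: [-3.105, 1.57, -2.966]
ft_force: [0.7, -0.3, -0.2]
opening: 85.7
```

```bash
cat > t3.py <<'E'
from h import *
import sys
s=monitor.get_state();print(s["ee_pos"],w2c(s["ee_pos"]),s["opening"],s["ft_force"])
p=vision.capture("wrist"); cv2.imwrite(f"pics/{sys.argv[1]}.png",p["color"])
P,u,v=cloud(p); Q=w2c(P)
k=(abs(Q[:,2]-78)<6)&(abs(Q[:,1])<60)&(Q[:,0]<-100)&(Q[:,0]>-226)
print("case",cv2.minAreaRect(Q[k][:,:2].astype(np.float32)),np.median(Q[k][:,2]))
k=(abs(Q[:,2]-104)<6)&(abs(Q[:,0]+236)<30)&(abs(Q[:,1])<120)
if k.sum()>10: print("panel",np.percentile(Q[k],[1,99],axis=0).round(1).tolist())
k=(abs(Q[:,2]-18)<4)&(Q[:,0]>-225)&(Q[:,0]<-140)&(abs(Q[:,1])<110)
print("floor",np.percentile(Q[k],[1,99],axis=0).round(1).tolist(),k.sum())
E
python3 t3.py w13
```

```text
[604.85675316 -88.72744821 154.73360705] [-173.30286442    2.23280638  154.73360705] 85.65199458040067 [ 0.67419634 -0.28049301 -0.22687741]
case ((-172.6067657470703, 3.404794692993164), (52.19471740722656, 95.64055633544922), 89.99491119384766) 77.86247992200228
panel [[-245.5, -93.3, 101.9], [-230.2, 100.0, 105.3]]
floor [[-224.7, -88.7, 16.0], [-141.0, 95.0, 19.9]] 9047
```

View pics/w13.png

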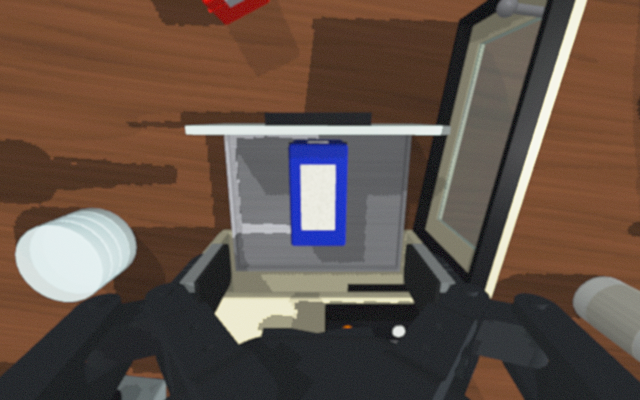

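Run:
```python
from h import *
x=CX*np.sin(.4)+np.array([0,0,-np.cos(.4)])
plan(c2w(-263,3,160),np.arctan2(*CY[1::-1]),x)
```

```text
shift cm [ 0.1   0.22 -9.39] rotvec [-0.    -0.391  0.002] q7 [-0.11  0.52  0.25  1.69 -0.15  0.94  1.91] t 13.7
```

Request:
servo_tool(moves=[-1,0,-3,0,-0.1,0,60,-1,0.1,-6,0,-0.2,0,150,-0.5,0.2,-9.4,0,-0.3,0,255,0,0.2,-9.4,0,-0.39,0,255,0,0.2,-9.4,0,-0.39,0,255,0,0.2,-9.4,0,-0.39,0,255,0,0.2,-9.4,0,-0.39,0,255])

```text
time: 14.4
ee_pos: [514.0, -99.6, 154.3]
orientation: [-0.002, 1.18, 0.138]
ft_force: [0.3, 0.0, -0.2]
opening: -0.2
```

```bash
cat > t4.py <<'E'
from h import *
import sys
s=monitor.get_state();print(s["ee_pos"],w2c(s["ee_pos"]).round(1),s["opening"],s["ft_force"].round(1),Rt().as_matrix()[:,0].round(3))
p=vision.capture("wrist"); cv2.imwrite(f"pics/{sys.argv[1]}.png",p["color"])
P,u,v=cloud(p); Q=w2c(P); L=Rt().inv().apply(P-s["ee_pos"])
k=(abs(L[:,2])<14)&(abs(L[:,1])<25)&(L[:,0]<-20)&(L[:,0]>-60); print("tip tool",np.percentile(L[k],[1,99],axis=0).round(1).tolist(),"cab",np.percentile(Q[k],[0,100],axis=0).round(1).tolist(),k.sum())
c=p["color"][v,u]
k=(abs(Q[:,2]-104)<6)&(Q[:,0]<-90)&(Q[:,0]>-290)&(abs(Q[:,1])<120)
if k.sum()>10: print("panel",np.percentile(Q[k],[1,99],axis=0).round(1).tolist())
E
python3 t4.py w14;  python3 - <<'E'
from h import *
x=CX*np.sin(.4)+np.array([0,0,-np.cos(.4)])
plan(c2w(-263,3,61.5),np.arctan2(*CY[1::-1]),x)
E
```

```text
[514.04487022 -99.62076325 154.31064667] [-264.7    4.   154.3] -0.23689300146111403 [ 0.3  0.  -0.2] [ 0.377  0.053 -0.925]
tip tool [[-59.8, -12.3, -12.7], [-35.7, 14.3, -7.5]] cab [[-299.2, -8.6, 182.1], [-286.0, 18.6, 206.6]] 1168
panel [[-246.6, -93.5, 98.2], [-229.8, 100.4, 104.9]]
shift cm [ 8.64 -0.12 -3.36] rotvec [ 0.002 -0.01   0.   ] q7 [ 0.12  0.22  0.08  2.24 -0.44  0.34  2.3 ] t 14.45
```

View pics/w14.png

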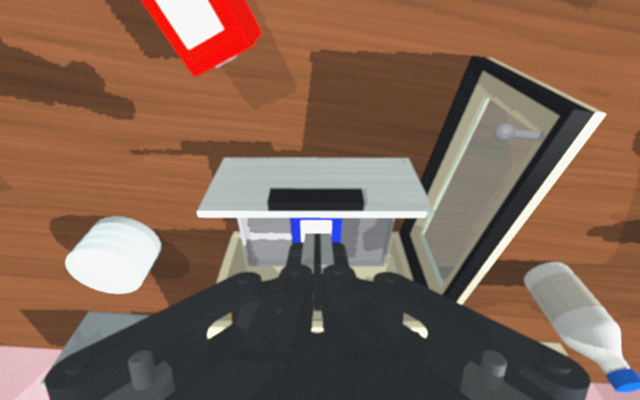

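Run:
```python
from h import *
x=CX*np.sin(.25)+np.array([0,0,-np.cos(.25)])
plan(c2w(-266.9,2.5,58),np.arctan2(*CY[1::-1]),x)
```

```text
shift cm [ 8.81 -0.17 -3.85] rotvec [0.002 0.14  0.   ] q7 [ 0.12  0.22  0.08  2.24 -0.44  0.34  2.3 ] t 14.45
```

Request:
servo_tool(moves=[1,-0.1,-1,0,0.07,0,255,4,-0.17,-2.5,0,0.14,0,255,7,-0.17,-3.5,0,0.14,0,255,8.8,-0.17,-3.85,0,0.14,0,255,8.8,-0.17,-3.85,0,0.14,0,255,8.8,-0.17,-3.85,0,0.14,0,255])

```text
time: 15.05
ee_pos: [510.7, -101.5, 57.5]
orientation: [-0.001, 1.322, 0.139]
ft_force: [0.8, -0.1, 0.9]
opening: -0.1
```

```bash
python3 t4.py w15;  python3 - <<'E'
from h import *
x=CX*np.sin(.25)+np.array([0,0,-np.cos(.25)])
plan(c2w(-257,2.5,58),np.arctan2(*CY[1::-1]),x)
x=CX*np.sin(.35)+np.array([0,0,-np.cos(.35)])
plan(c2w(-119,2.5,58),np.arctan2(*CY[1::-1]),x)
E
```

```text
[ 510.72497923 -101.45173857   57.52516509] [-268.3    2.7   57.5] -0.06409487886212809 [ 0.8 -0.1  0.9] [ 0.244  0.034 -0.969]
tip tool [[-59.9, -12.4, -12.5], [-35.6, 14.2, -7.4]] cab [[-295.2, -10.0, 88.0], [-284.6, 17.3, 113.7]] 1180
panel [[-289.8, -94.6, 98.2], [-230.0, 75.2, 109.5]]
shift cm [0.29 0.01 1.07] rotvec [0.001 0.    0.   ] q7 [ 0.09  0.45  0.08  2.19 -0.4   0.29  2.25] t 15.1
shift cm [ 3.7   0.   14.44] rotvec [ 0.001 -0.1    0.   ] q7 [ 0.09  0.45  0.08  2.19 -0.4   0.29  2.25] t 15.1
```

View pics/w15.png

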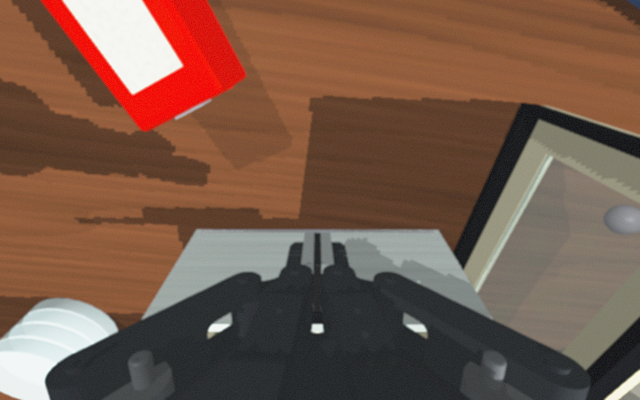

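Request:
servo_tool(moves=[0.12,0,0.5,0,0,0,255,0.25,0,1,0,0,0,255,0.4,0,1.6,0,0,0,255,0.6,0,2.3,0,-0.02,0,255,0.8,0,3.2,0,-0.04,0,255,1.05,0,4.2,0,-0.06,0,255,1.3,0,5.2,0,-0.08,0,255,1.55,0,6.2,0,-0.1,0,255,1.8,0,7.2,0,-0.1,0,255,2.1,0,8.2,0,-0.1,0,255,2.35,0,9.2,0,-0.1,0,255])

```text
time: 16.2
ee_pos: [604.8, -88.5, 57.1]
orientation: [-0.001, 1.222, 0.139]
ft_force: [-2.1, -1.1, -1.2]
opening: -0.1
```

```bash
python3 t4.py w16;  python3 - <<'E'
from h import *
x=CX*np.sin(.35)+np.array([0,0,-np.cos(.35)])
plan(c2w(-119,2.5,58),np.arctan2(*CY[1::-1]),x)
E
```

```text
[604.83828274 -88.52408242  57.11806346] [-173.3    2.4   57.1] -0.13133964180851454 [-2.1 -1.1 -1.2] [ 0.339  0.047 -0.94 ]
tip tool [[-59.5, -24.7, -12.4], [-26.1, 24.5, 11.7]] cab [[-205.6, -22.5, 83.1], [-174.8, 27.5, 110.8]] 1691
panel [[-205.1, -95.4, 98.1], [-159.9, 102.6, 109.6]]
shift cm [ 1.77 -0.02  4.89] rotvec [0.001 0.001 0.001] q7 [ 0.09  0.54  0.04  2.06 -0.48  0.24  2.29] t 16.25
```

View pics/w16.png

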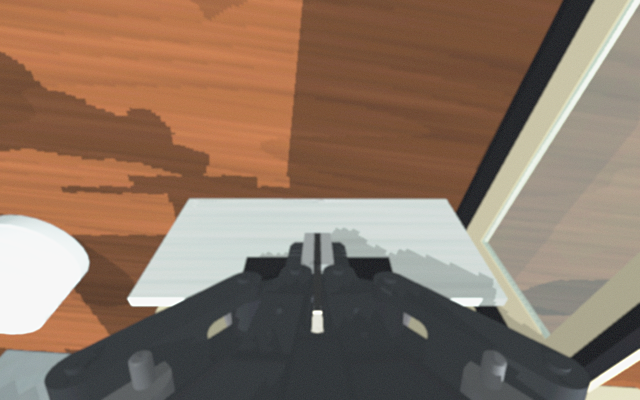

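Request:
servo_tool(moves=[0.35,0,0.95,0,0,0,255,0.7,0,1.9,0,0,0,255,1.0,0,2.8,0,0,0,255,1.25,0,3.5,0,0,0,255,1.45,0,4.1,0,0,0,255,1.6,0,4.5,0,0,0,255,1.75,0,4.8,0,0,0,255,1.85,0,5.1,0,0,0,255,1.95,0,5.3,0,0,0,255,1.95,0,5.3,0,0,0,255])

```text
time: 17.25
ee_pos: [658.3, -80.9, 56.6]
orientation: [0.003, 1.224, 0.141]
ft_force: [-7.5, -1.7, 4.5]
opening: 0.2
```

```bash
python3 t4.py w17
python3 - <<'E'
from h import *
p=vision.capture("scene"); cv2.imwrite("pics/s17.png",cv2.resize(p["color"][170:350,230:420],None,fx=3.5,fy=3.2))
E
```

```text
[658.30756155 -80.86645544  56.59095802] [-119.3    2.6   56.6] 0.15901627868667023 [-7.5 -1.7  4.5] [ 0.336  0.048 -0.941]
tip tool [[-59.8, -24.6, -12.5], [-27.0, 24.5, 11.4]] cab [[-151.4, -22.4, 83.3], [-120.7, 27.6, 110.5]] 1672
panel [[-150.8, -110.2, 98.2], [-91.6, 118.6, 109.8]]
```

View pics/w17.png

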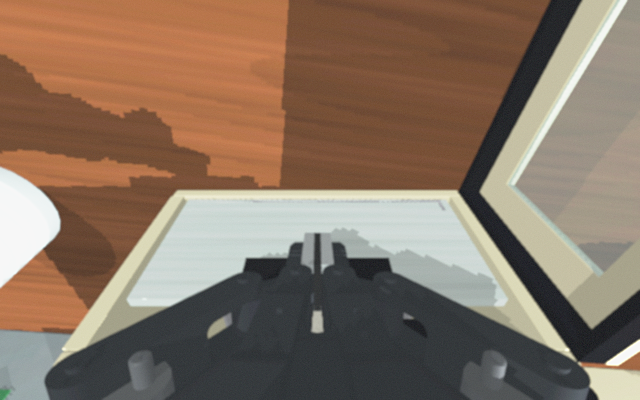

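View pics/s17.png

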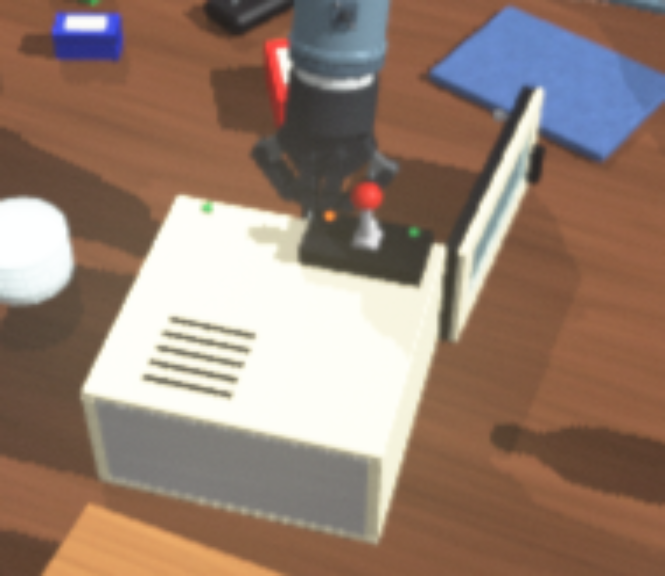

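Request:
servo_tool(moves=[0.1,0,0.3,0,0,0,255,0.2,0,0.6,0,0,0,255,0.2,0,0.6,0,0,0,255])

```text
time: 17.65
ee_pos: [658.4, -80.8, 54.5]
orientation: [0.011, 1.235, 0.149]
ft_force: [-23.6, -3.0, 14.9]
opening: -0.1
```

```bash
python3 t4.py w18
```

```text
[658.4339989  -80.84609082  54.48752313] [-119.2    2.6   54.5] -0.1450233887574201 [-23.6  -3.   14.9] [ 0.326  0.049 -0.944]
tip tool [[-59.8, -24.5, -12.5], [-28.7, 24.5, 11.1]] cab [[-150.6, -22.5, 82.7], [-120.8, 27.5, 108.5]] 1619
panel [[-150.9, -110.2, 98.1], [-91.9, 118.5, 109.8]]
```

Request:
servo_tool(moves=[-0.3,0,-1,0,0,0,255,-1.2,0,-3,0,0,0,255,-1.9,0,-5.2,0,0,0,255,-5.5,0,-4.5,0,0.1,0,255,-9,0,-3.5,0,0.2,0,255,-13,0,-2,0,0.33,0,255,-13,0,-2,0,0.33,0,255,-13,0,-2,0,0.33,0,255])

```text
time: 18.5
ee_pos: [606.6, -87.8, 174.7]
orientation: [-0.05, 1.546, 0.091]
ft_force: [0.2, -0.0, -0.3]
opening: -0.1
```

```bash
cat >> h.py <<'E'
def plan2(pos,psi):
    """tool down, tool z = CX turned by -psi about world z (psi=door angle following)"""
    s=monitor.get_state(); R0=Rt(); zz=CX*np.cos(psi)-CY*np.sin(psi); x=np.array([0,0,-1.]); y=np.cross(zz,x)
    R1=Ro.from_matrix(np.stack([x,y,zz],1)); rv=(R0.inv()*R1).as_rotvec()
    print("shift",(R0.inv().apply(np.array(pos)-s["ee_pos"])/10).round(2),"rv",rv.round(3),"t",s["time"],"q",s["joint_positions"].round(2))
H=np.array([-109.,113.])
def doorP(phi,gap,r=165,tip=108):
    e=np.array([-np.sin(phi),-np.cos(phi)]); n=np.array([-np.cos(phi),np.sin(phi)])
    q=H+r*e+(19+11+gap)*n; return c2w(q[0],q[1],tip-33)
E
python3 t4.py w19
python3 - <<'E'
from h import *
plan2(doorP(1.69,35,tip=190),1.69); print(doorP(1.69,35),monitor.get_state()["ee_pos"])
Z=vision.capture("scene"); cv2.imwrite("pics/s19.png",cv2.resize(Z["color"][120:350,200:440],None,fx=3,fy=2.5))
E
```

```text
[606.62291959 -87.77177152 174.65553201] [-171.4    2.9  174.7] -0.11813655229093703 [ 0.2 -0.  -0.3] [ 0.025  0.002 -1.   ]
tip tool [[-59.8, -12.3, -12.7], [-35.3, 14.3, -7.5]] cab [[-185.7, -9.8, 208.3], [-179.6, 17.5, 234.4]] 1198
panel [[-122.2, -108.7, 98.2], [-97.3, 117.1, 109.0]]
shift [ 1.38 19.44 -9.16] rv [ 1.691  0.016 -0.018] t 18.55 q [-0.23  0.51  0.42  1.71 -0.25  0.95  2.  ]
[486.92605938  91.57907743  75.        ] [604.50294666 -88.08474721 172.83943777]
```

View pics/w19.png

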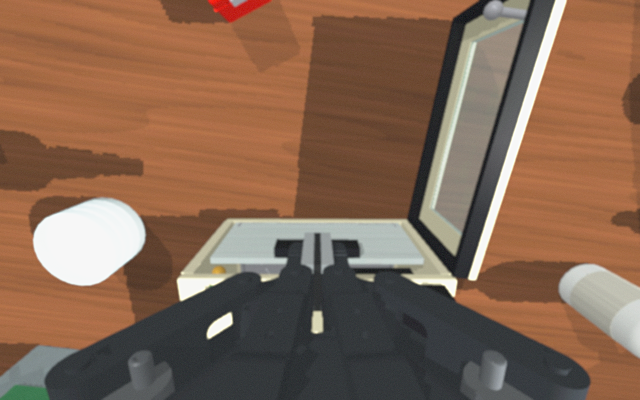

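View pics/s19.png

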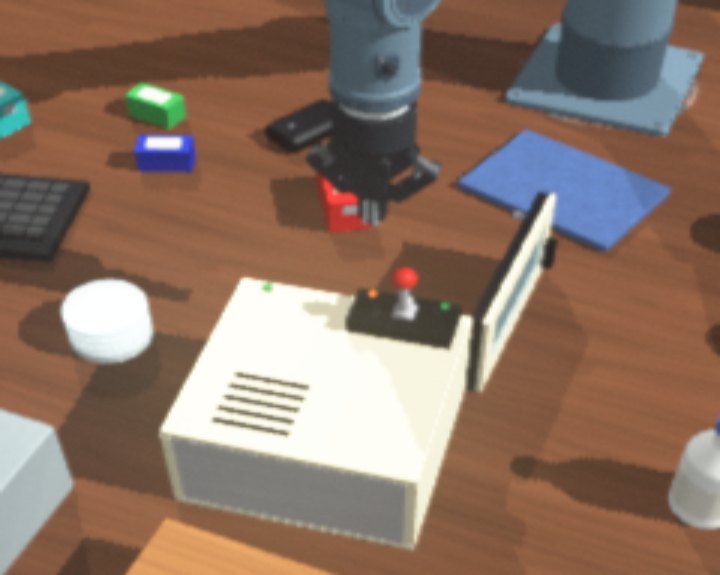

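Request:
servo_tool(moves=[0,1,-1,0.14,0.016,-0.018,255,0,3,-2,0.28,0.016,-0.018,255,0,5,-3,0.42,0.016,-0.018,255,0,7,-4,0.56,0.016,-0.018,255,0,9,-5,0.7,0.016,-0.018,255,0,11,-6,0.84,0.016,-0.018,255,0,13,-7,0.98,0.016,-0.018,255,0,15,-8,1.12,0.016,-0.018,255,0,17,-9,1.26,0.016,-0.018,255,0,19.4,-9.2,1.4,0.016,-0.018,255,0,19.4,-9.2,1.55,0.016,-0.018,255,0,19.4,-9.2,1.69,0.016,-0.018,255])

```text
time: 19.8
ee_pos: [483.6, 91.0, 169.4]
orientation: [-1.558, 1.567, -3.114]
ft_force: [0.4, -0.6, 0.3]
opening: 0.3
```

```bash
cat > t5.py <<'E'
from h import *
import sys
s=monitor.get_state();print(s["ee_pos"],w2c(s["ee_pos"]).round(1),s["ft_force"].round(1))
p=vision.capture("wrist"); cv2.imwrite(f"pics/{sys.argv[1]}.png",p["color"])
P,u,v=cloud(p); Q=w2c(P)
k=(abs(Q[:,2]-136)<5)&(Q[:,0]<-112)&(Q[:,0]>-345)&(Q[:,1]>-120)&(Q[:,1]<170)
if k.sum()>50:
  r=cv2.minAreaRect(Q[k][:,:2].astype(np.float32)); print("doortop cab",r,cv2.boxPoints(r).round(1).tolist(),k.sum())
E
python3 t5.py w20
python3 - <<'E'
from h import *
plan2(doorP(1.69,30,tip=110),1.69)
E
```

```text
[483.5676677   90.95010983 169.39583839] [-268.5  197.   169.4] [ 0.4 -0.6  0.3]
doortop cab ((-214.82318115234375, 139.3974609375), (63.5098762512207, 241.00140380859375), 70.05306243896484) [[-338.8999938964844, 150.6999969482422], [-112.4000015258789, 68.4000015258789], [-90.69999694824219, 128.10000610351562], [-317.29998779296875, 210.39999389648438]] 4651
shift [9.23 0.37 0.39] rv [-0.013  0.     0.004] t 19.85 q [-0.95  0.41  0.85  2.01 -0.4   0.9   0.12]
```

View pics/w20.png

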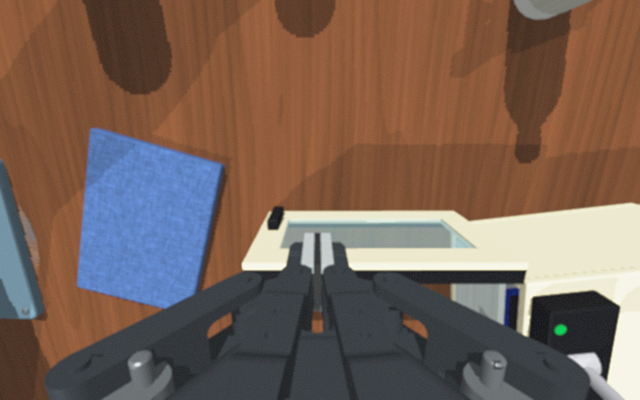

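Run:
```python
from h import *
p=vision.capture("wrist"); s=monitor.get_state()
for u in (260,280,370,430,500):
    for v in (258,262,266,269):
        q=px2w(p,u,v); print(u,v,w2c(q).round(1), p["color"][v,u],Rt().inv().apply(q-s["ee_pos"]).round(1))
```

```text
260 258 [-321.8  161.   127.5] [207 233 236] [ 42.3 -48.7  41.4]
260 262 [-320.4  161.1  134.7] [218 240 242] [ 35.  -47.3  41.1]
260 266 [-320.7  158.2  135.9] [236 246 247] [ 33.8 -47.3  44. ]
260 269 [-321.3  155.4  135.6] [207 238 243] [ 34.1 -47.5  46.8]
280 258 [-305.5  159.1  128. ] [207 233 235] [ 41.7 -32.2  41.2]
280 262 [-304.6  159.1  135. ] [221 241 243] [ 34.7 -31.4  41.1]
280 266 [-305.1  155.8  135.2] [236 246 247] [ 34.4 -31.5  44.5]
280 269 [-305.4  153.5  135.9] [197 231 238] [ 33.8 -31.5  46.8]
370 258 [-232.8  150.4  129.4] [207 232 236] [39.9 41.  41.2]
370 262 [-233.7  149.5  134.2] [225 243 245] [35.1 40.2 42.2]
370 266 [-234.1  146.4  135. ] [233 246 247] [34.4 40.2 45.3]
370 269 [-234.3  143.8  135.2] [130 154 158] [34.1 40.2 47.8]
430 258 [-184.7  144.2  129.6] [205 232 235] [39.5 89.5 41.5]
430 262 [-186.8  143.9  135.3] [230 245 246] [33.8 87.4 42. ]
430 266 [-186.8  140.2  134.9] [235 247 247] [34.2 87.9 45.7]
430 269 [-187.2  138.   135.8] [121 145 152] [33.3 87.7 47.9]
500 258 [-129.3  137.4  130.6] [205 233 235] [ 38.4 145.3  41.5]
500 262 [-132.4  137.   135.8] [233 246 246] [ 33.2 142.3  42.3]
500 266 [-132.   133.3  135.5] [231 248 249] [ 33.5 143.   45.9]
500 269 [-132.4  131.1  136.1] [58 65 67] [ 32.8 143.   48.2]
```

Request:
servo_tool(moves=[3,0.2,0.2,0,0,0,255,7,0.4,0.4,0,0,0,255,9.2,0.4,0.4,0,0,0,255,9.2,0.4,0.4,0,0,0,255,9.2,0.4,0.4,0,0,0,255])

```text
time: 20.4
ee_pos: [488.9, 86.0, 78.8]
orientation: [-1.36, 1.568, -2.91]
ft_force: [0.8, 0.8, 0.8]
opening: -0.2
```

```bash
cat >> h.py <<'E'
def arc(phis,gap=0.,tip=110):
    s=monitor.get_state(); R0=Rt(); x=np.array([0,0,-1.])
    for f in phis:
        zz=CX*np.cos(f)-CY*np.sin(f); y=np.cross(zz,x); R1=Ro.from_matrix(np.stack([x,y,zz],1))
        print(round(f,3),(R0.inv().apply(doorP(f,gap,tip=tip)-s["ee_pos"])/10).round(2).tolist(),(R0.inv()*R1).as_rotvec().round(3).tolist())
E
python3 t5.py w21
python3 - <<'E'
from h import *
arc([1.69,1.65,1.6,1.54,1.48,1.42,1.36,1.29,1.22,1.15,1.08,1.0])
E
```

```text
[488.87201189  86.00841129  78.82145458] [-263.9  191.4   78.8] [0.8 0.8 0.8]
doortop cab ((-212.7510223388672, 147.13088989257812), (38.083213806152344, 221.4632568359375), 73.06791687011719) [[-324.20001220703125, 161.1999969482422], [-112.4000015258789, 96.69999694824219], [-101.30000305175781, 133.10000610351562], [-313.1000061035156, 197.60000610351562]] 3198
1.69 [0.25, -0.26, 2.97] [0.001, 0.0, 0.001]
1.65 [0.25, -0.37, 3.63] [-0.039, 0.0, 0.001]
1.6 [0.25, -0.47, 4.47] [-0.089, -0.0, 0.001]
1.54 [0.25, -0.53, 5.47] [-0.149, -0.0, 0.001]
1.48 [0.25, -0.53, 6.48] [-0.209, -0.0, 0.001]
1.42 [0.25, -0.47, 7.48] [-0.269, -0.0, 0.001]
1.36 [0.25, -0.35, 8.48] [-0.329, -0.0, 0.001]
1.29 [0.25, -0.13, 9.63] [-0.399, -0.0, 0.001]
1.22 [0.25, 0.16, 10.77] [-0.469, -0.0, 0.001]
1.15 [0.25, 0.54, 11.88] [-0.539, -0.0, 0.001]
1.08 [0.25, 0.99, 12.97] [-0.609, -0.0, 0.001]
1.0 [0.25, 1.6, 14.16] [-0.689, -0.0, 0.001]
```

View pics/w21.png

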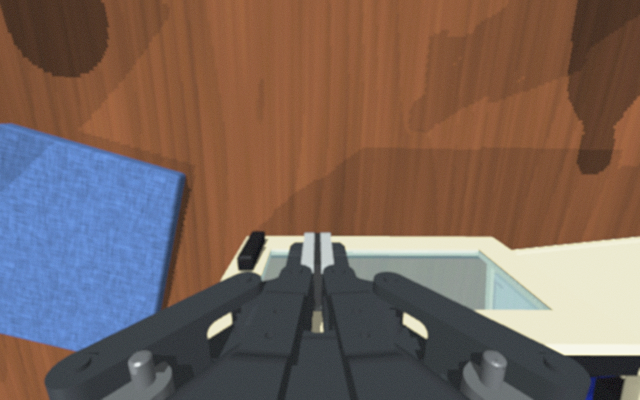

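Request:
servo_tool(moves=[0.3,-0.2,1.5,0,0,0,255,0.3,-0.26,2.6,0,0,0,255,0.3,-0.3,3.1,0,0,0,255,0.3,-0.37,3.6,-0.04,0,0,255,0.3,-0.47,4.5,-0.09,0,0,255,0.3,-0.53,5.5,-0.15,0,0,255,0.3,-0.53,6.5,-0.21,0,0,255,0.3,-0.47,7.5,-0.27,0,0,255,0.3,-0.35,8.5,-0.33,0,0,255,0.3,-0.1,9.6,-0.4,0,0,255,0.3,0.16,10.8,-0.47,0,0,255,0.3,0.54,11.9,-0.54,0,0,255])

```text
time: 21.65
ee_pos: [497.5, -32.4, 76.5]
orientation: [-2.169, 1.57, 3.107]
ft_force: [0.8, -0.4, 0.3]
opening: 0.3
```

```bash
python3 t5.py w22
python3 - <<'E'
from h import *
arc([1.15,1.08,1.01,.94,.87,.8,.73,.66,.59,.52,.45,.38,.31],tip=109)
E
```

```text
[497.51781673 -32.44835309  76.46304848] [-271.8   72.9   76.5] [ 0.8 -0.4  0.3]
doortop cab ((-219.76113891601562, 75.97908020019531), (221.74490356445312, 66.15021514892578), 11.786225318908691) [[-335.1000061035156, 85.69999694824219], [-321.5, 21.0], [-104.5, 66.19999694824219], [-118.0, 131.0]] 8926
1.15 [0.08, 0.05, -0.25] [0.004, 0.001, 0.001]
1.08 [0.08, -0.12, 0.91] [-0.066, 0.001, 0.001]
1.01 [0.08, -0.22, 2.08] [-0.136, 0.001, 0.001]
0.94 [0.08, -0.23, 3.25] [-0.206, 0.001, 0.001]
0.87 [0.09, -0.15, 4.42] [-0.276, 0.001, 0.001]
0.8 [0.09, -0.0, 5.58] [-0.346, 0.001, 0.001]
0.73 [0.09, 0.23, 6.73] [-0.416, 0.001, 0.001]
0.66 [0.09, 0.55, 7.87] [-0.486, 0.001, 0.001]
0.59 [0.09, 0.94, 8.97] [-0.556, 0.001, 0.001]
0.52 [0.09, 1.41, 10.05] [-0.626, 0.001, 0.001]
0.45 [0.09, 1.95, 11.09] [-0.696, 0.001, 0.001]
0.38 [0.1, 2.56, 12.09] [-0.766, 0.001, 0.001]
0.31 [0.1, 3.25, 13.04] [-0.836, 0.001, 0.001]
```

View pics/w22.png

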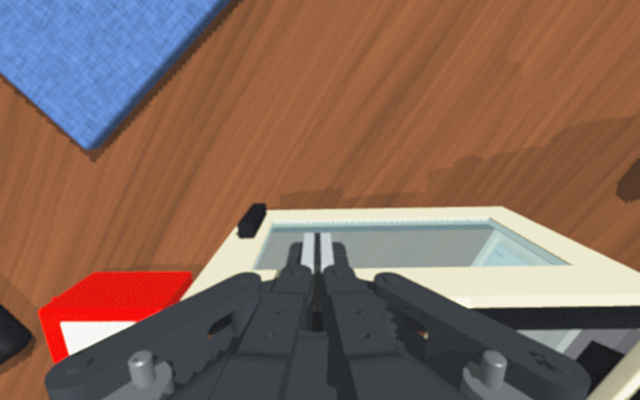

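Request:
servo_tool(moves=[0.1,-0.12,0.9,-0.066,0,0,255,0.1,-0.22,2.1,-0.136,0,0,255,0.1,-0.23,3.25,-0.206,0,0,255,0.1,-0.15,4.4,-0.276,0,0,255,0.1,0,5.6,-0.346,0,0,255,0.1,0.23,6.7,-0.416,0,0,255,0.1,0.55,7.9,-0.486,0,0,255,0.1,0.94,9,-0.556,0,0,255,0.1,1.41,10,-0.626,0,0,255,0.1,1.95,11.1,-0.696,0,0,255,0.1,2.56,12.1,-0.766,0,0,255])

```text
time: 22.8
ee_pos: [583.3, -121.0, 75.1]
orientation: [-2.742, 1.569, -2.986]
ft_force: [-0.7, 0.4, -0.7]
opening: 0.1
```

```bash
python3 t5.py w23
python3 - <<'E'
from h import *
print(monitor.get_state()["joint_positions"].round(2))
arc([.38,.33,.28,.24,.2,.17,.14,.12,.1,.08,.06,.04,.02,0,-.02],tip=109)
E
```

```text
[ 583.31262116 -121.04796058   75.0528539 ] [-199.1  -26.8   75.1] [-0.7  0.4 -0.7]
doortop cab ((-168.31398010253906, 12.127449035644531), (216.822509765625, 46.780033111572266), 63.4270133972168) [[-237.6999969482422, -74.4000015258789], [-195.89999389648438, -95.30000305175781], [-98.9000015258789, 98.5999984741211], [-140.6999969482422, 119.5]] 8483
[-0.12  0.63  0.34  1.79 -0.28  0.78  1.7 ]
0.38 [-0.06, -0.11, -0.03] [0.0, 0.001, 0.001]
0.33 [-0.06, -0.24, 0.79] [-0.05, 0.001, 0.001]
0.28 [-0.06, -0.33, 1.63] [-0.1, 0.001, 0.001]
0.24 [-0.06, -0.37, 2.3] [-0.14, 0.001, 0.001]
0.2 [-0.06, -0.38, 2.97] [-0.18, 0.001, 0.001]
0.17 [-0.06, -0.38, 3.47] [-0.21, 0.001, 0.001]
0.14 [-0.06, -0.35, 3.97] [-0.24, 0.001, 0.001]
0.12 [-0.06, -0.33, 4.31] [-0.26, 0.0, 0.002]
0.1 [-0.06, -0.3, 4.64] [-0.28, 0.0, 0.002]
0.08 [-0.06, -0.26, 4.98] [-0.3, 0.0, 0.002]
0.06 [-0.06, -0.22, 5.31] [-0.32, 0.0, 0.002]
0.04 [-0.06, -0.17, 5.64] [-0.34, 0.0, 0.002]
0.02 [-0.06, -0.11, 5.97] [-0.36, 0.0, 0.002]
0 [-0.06, -0.05, 6.3] [-0.38, 0.0, 0.002]
-0.02 [-0.05, 0.02, 6.63] [-0.4, 0.0, 0.002]
```

View pics/w23.png

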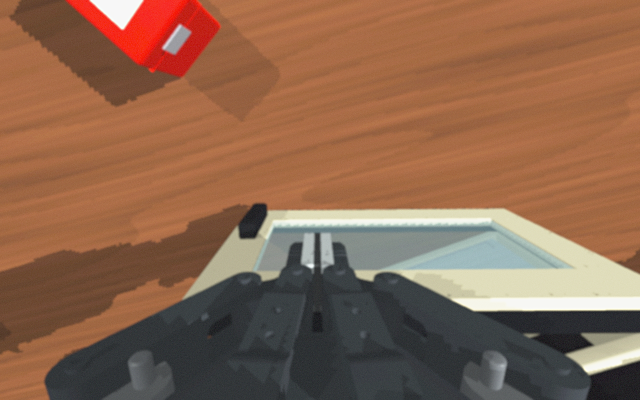

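Request:
servo_tool(moves=[0,-0.24,0.7,-0.05,0,0,255,0,-0.3,1.3,-0.08,0,0,255,0,-0.35,1.9,-0.115,0,0,255,0,-0.37,2.4,-0.145,0,0,255,0,-0.38,2.9,-0.175,0,0,255,0,-0.38,3.3,-0.2,0,0,255,0,-0.37,3.6,-0.22,0,0,255,0,-0.35,3.9,-0.237,0,0,255,0,-0.34,4.2,-0.255,0,0,255,0,-0.32,4.4,-0.267,0,0,255,0,-0.3,4.6,-0.28,0,0,255,0,-0.28,4.8,-0.29,0,0,255])

```text
time: 24.05
ee_pos: [629.0, -135.3, 74.5]
orientation: [-3.058, 1.568, -3.012]
ft_force: [-0.6, 0.6, -0.1]
opening: -0.1
```

```bash
python3 t5.py w24
python3 - <<'E'
from h import *
print(monitor.get_state()["joint_positions"].round(2))
arc([.1,.09,.08,.06,.04,.02,0,-.02,-.04],tip=109)
E
```

```text
[ 628.96787791 -135.34426608   74.50904444] [-155.9  -47.3   74.5] [-0.6  0.6 -0.1]
doortop cab ((-141.223876953125, -1.7301788330078125), (211.41448974609375, 43.77908706665039), 82.96572875976562) [[-175.89999389648438, -104.0], [-132.39999389648438, -109.30000305175781], [-106.5999984741211, 100.5], [-150.0, 105.9000015258789]] 8254
[-0.04  0.69  0.27  1.65 -0.23  0.83  1.94]
0.1 [-0.15, -0.08, 0.03] [0.007, -0.002, 0.0]
0.09 [-0.15, -0.11, 0.2] [-0.003, -0.002, 0.0]
0.08 [-0.15, -0.14, 0.36] [-0.013, -0.002, 0.0]
0.06 [-0.15, -0.19, 0.69] [-0.033, -0.002, 0.0]
0.04 [-0.15, -0.24, 1.02] [-0.053, -0.002, 0.0]
0.02 [-0.15, -0.28, 1.36] [-0.073, -0.002, 0.0]
0 [-0.15, -0.31, 1.69] [-0.093, -0.002, 0.0]
-0.02 [-0.15, -0.33, 2.03] [-0.113, -0.002, 0.0]
-0.04 [-0.15, -0.35, 2.36] [-0.133, -0.002, 0.0]
```

View pics/w24.png

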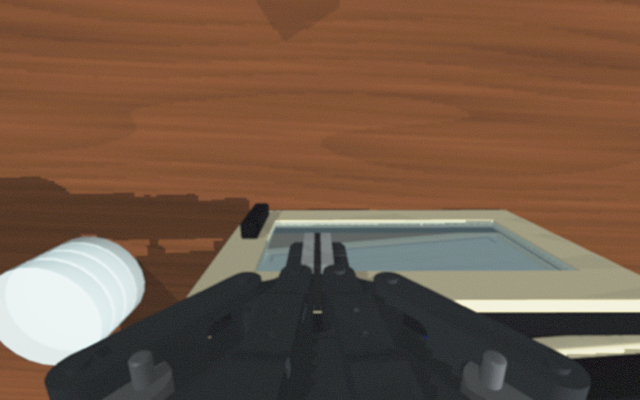

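Request:
servo_tool(moves=[0,-0.1,0.2,0,0,0,255,0,-0.12,0.4,-0.015,0,0,255,0,-0.15,0.55,-0.025,0,0,255,0,-0.17,0.7,-0.033,0,0,255,0,-0.2,0.85,-0.043,0,0,255,0,-0.22,1.0,-0.052,0,0,255,0,-0.24,1.1,-0.058,0,0,255,0,-0.25,1.2,-0.064,0,0,255,0,-0.26,1.3,-0.07,0,0,255])

```text
time: 25.0
ee_pos: [642.5, -137.4, 74.6]
orientation: [-2.913, 1.569, -2.797]
ft_force: [-0.4, -0.8, 0.2]
opening: 0.1
```

```bash
python3 t5.py w25
python3 - <<'E'
from h import *
arc([.04,.03,.02,.01,0,-.02,-.04],tip=109)
E
```

```text
[ 642.49510026 -137.44669569   74.59122135] [-142.8  -51.2   74.6] [-0.4 -0.8  0.2]
doortop cab ((-133.5212860107422, -1.4422683715820312), (200.5659637451172, 42.839691162109375), 89.35128784179688) [[-156.10000610351562, -101.5], [-113.19999694824219, -102.0], [-111.0, 98.5999984741211], [-153.8000030517578, 99.0999984741211]] 7950
0.04 [-0.14, 0.05, -0.29] [0.017, -0.001, 0.0]
0.03 [-0.14, 0.02, -0.12] [0.007, -0.001, 0.0]
0.02 [-0.14, -0.01, 0.04] [-0.003, -0.001, 0.0]
0.01 [-0.14, -0.04, 0.21] [-0.013, -0.001, 0.0]
0 [-0.14, -0.07, 0.37] [-0.023, -0.001, 0.0]
-0.02 [-0.14, -0.12, 0.71] [-0.043, -0.001, 0.0]
-0.04 [-0.14, -0.16, 1.04] [-0.063, -0.002, 0.0]
```

View pics/w25.png

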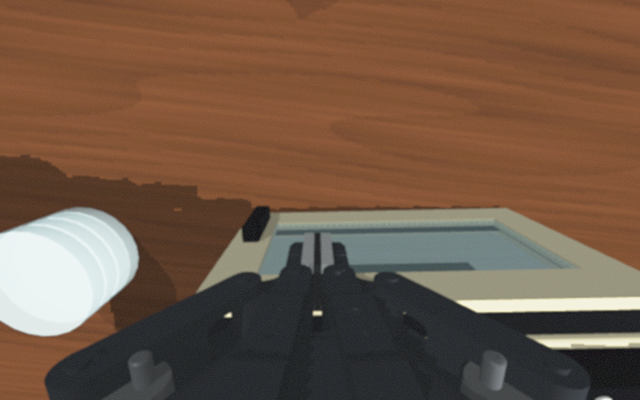

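Request:
servo_tool(moves=[0,0,0.2,-0.01,0,0,255,0,0,0.4,-0.02,0,0,255,0,0,0.55,-0.023,0,0,255,0,0,0.7,-0.023,0,0,255,0,0,0.7,-0.023,0,0,255])

```text
time: 25.55
ee_pos: [643.8, -137.4, 74.1]
orientation: [2.979, 1.558, 3.117]
ft_force: [-16.2, 0.2, 11.6]
opening: -0.2
```

```bash
python3 t5.py w26
```

```text
[ 643.76153242 -137.42393689   74.11300788] [-141.5  -51.4   74.1] [-16.2   0.2  11.6]
doortop cab ((-132.7740936279297, -5.441741943359375), (208.310791015625, 41.494537353515625), 89.9734115600586) [[-153.60000610351562, -109.5999984741211], [-112.0999984741211, -109.5999984741211], [-112.0, 98.69999694824219], [-153.5, 98.69999694824219]] 7945
```

Request:
servo_tool(moves=[0,0,-0.5,0,0,0,255,0,0,-2,0,0,0,255,0,0,-5,0,0,0,255,-2,0,-9,0,0,0,255,-7,0,-12,0,0,0,255,-12,-3,-13,0,0,0,255,-17,-6,-13,0,0,0,255,-17,-6,-13,0,0,0,255,-17,-6,-13,0,0,0,255])

```text
time: 26.5
ee_pos: [530.9, -217.3, 248.9]
orientation: [-0.715, 1.564, -0.58]
ft_force: [0.4, -0.4, -0.4]
opening: 0.2
```

```bash
python3 t5.py w27
python3 - <<'E'
from h import *
S=vision.capture("scene"); cv2.imwrite("pics/s27.png",cv2.resize(S["color"],(800,500)))
T=vision.capture("top"); cv2.imwrite("pics/t27.png",cv2.resize(T["color"][60:280,160:480],(800,550),interpolation=cv2.INTER_CUBIC))
P,u,v=cloud(T);Q=w2c(P);k=(abs(Q[:,2]-136)<7)&(Q[:,0]<-105)&(Q[:,0]>-150)&(abs(Q[:,1])<125)
for n,p in(("S",S),("T",T)):
  P,u,v=cloud(p);Q=w2c(P);k=(Q[:,2]>95)&(Q[:,2]<145)&(Q[:,0]<-112)&(Q[:,0]>-180)&(abs(Q[:,1])<125)
  for a in range(-110,120,30):
    m=k&(abs(Q[:,1]-a)<8); print(n,a,np.percentile(Q[m][:,0],[2,50]).round(1) if m.sum()>3 else None)
E
```

```text
[ 530.9421729  -217.34602408  248.85220091] [-264.3 -114.9  248.9] [ 0.4 -0.4 -0.4]
doortop cab ((-122.06536865234375, 50.38502883911133), (132.06776428222656, 19.945138931274414), 89.84485626220703) [[-132.1999969482422, -15.600000381469727], [-112.30000305175781, -15.699999809265137], [-111.9000015258789, 116.4000015258789], [-131.89999389648438, 116.4000015258789]] 886
S -110 [-129.5 -123.3]
S -80 [-130.4 -120.5]
S -50 [-129.6 -122. ]
S -20 [-129.1 -121.6]
S 10 None
S 40 None
S 70 None
S 100 [-129.5 -125.6]
T -110 [-125.8 -118.6]
T -80 [-128.6 -124.4]
T -50 [-128.8 -123.2]
T -20 [-129.4 -122.7]
T 10 [-129.1 -124.8]
T 40 [-128.8 -124.4]
T 70 [-128.2 -124.6]
T 100 [-129.1 -124.3]
```

View pics/w27.png

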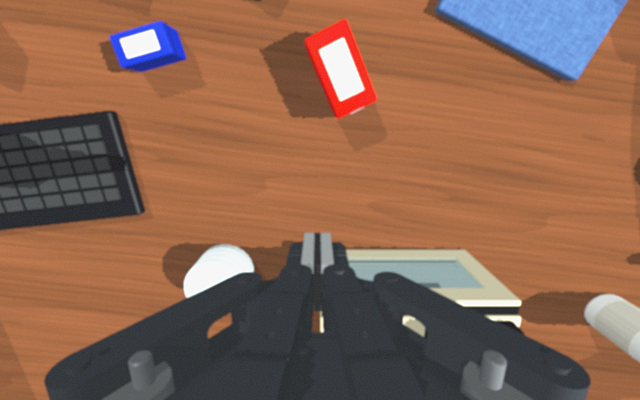

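View pics/s27.png

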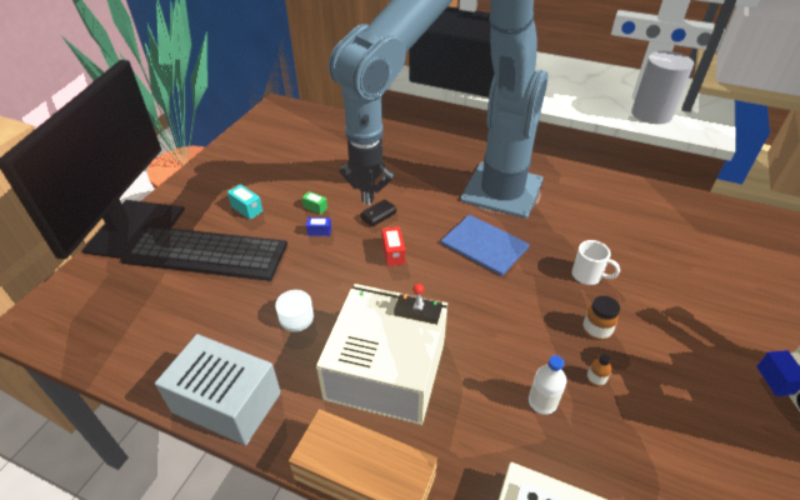

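View pics/t27.png

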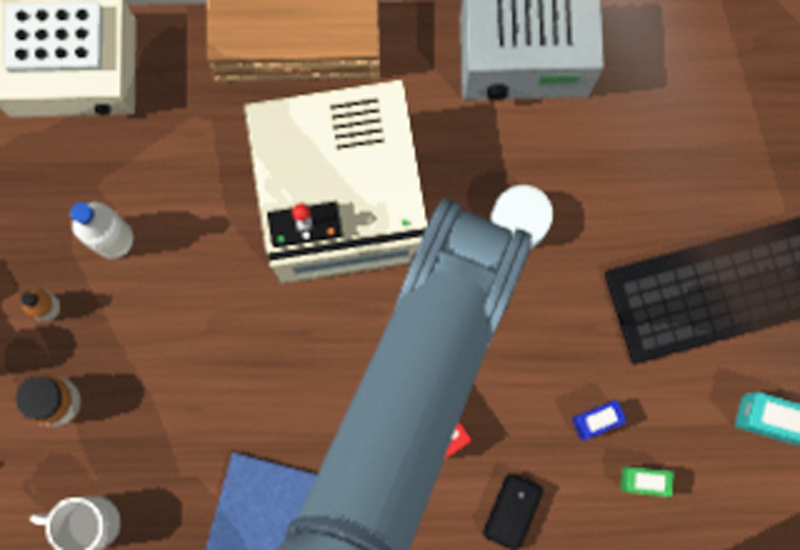

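Run:
```python
from h import *
print(order.hand_in())
```

```text
the job is handed in; nothing more can be done
None
```

The job is done in the order asked and handed in at about 27 s. The arm was clear of everything and the wrist force read near zero.

- **Toggle:** I closed the jaws around the knob until it stood upright. It still stood at off in the last scene and top pictures.
- **Slide case:** I took the larger of the two blue cases and stood it in the tray with its label up. After I let go, it measured within about 0.5 mm of the tray spot and lengthways. That was the last direct check, because the closed door now hides it.
- **Tray:** I pushed it home slowly until it stopped. It did not move under about 24 N, and the panel then looked flush.
- **Door:** I swung it shut slowly. It seated with almost no force on the tool, then moved only about 1 mm more under a 16 N check push. Afterwards its outer face measured parallel to the cabinet front, at about -129 mm across its width.
- **Everything else on the bench:** It looks unmoved in the final pictures, judged by eye rather than measured. The arm hid part of the red case in the top picture.

**Disagreements:**
- The cameras put the real fingertips about 30–35 mm short of the reported TCP. Because of that the first close on the toggle passed just above the knob without touching it. I allowed for the offset from then on.
- The wrist and top cameras differed by about 2 mm on the tray's position. I placed the case using the wrist camera for both tray and case.

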